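# Weigh sample canisters by hand, hang the wet ones on the drying rail

### The arm

A 7-joint arm with a two-finger parallel gripper is mounted at the origin on the work surface. World frame = base frame: x ahead of the robot, y to its left, z up, the work surface at z = 0. Lengths are in mm, angles in degrees, forces in N, time in s.
With the tool pointing down it reaches from about 425 to 925 mm from the base axis. Payload 6.8 kg.
Tool frame: the origin (TCP) lies midway between the tips of the shut fingers; the grasp point (between the pads) lies 19 mm behind it; y points along the fingers, x is the direction in which the jaws open and shut, and the axes are right-handed (so a half turn about y gives the same grasp; the last joint's range is limited). The gripper opens to 85 mm and grips with 20 to 120 N. Pads are 22 mm wide; open, the fingers measure 114 mm over their backs; the gripper's body (76 mm by 85 mm) begins 54 mm behind the grasp point. The pads swing forward as they close: fully open they stand 13 mm farther back than shut.
Start: joints at [-74.376, 27.33, 1.283, 89.118, -0.659, 63.558, -4.761], TCP at [250.87, 626.667, 231.308] pointing down, gripper open.
Joint ranges: [-169.35, 169.35], [-19.33, 120.38], [-80.79, 83.38], [13.8, 139.57], [-78.32, 258.32], [9.67, 109.79], [-169.56, 169.56]. Speed limits (degrees/s): [136.94, 136.94, 180, 180, 180, 180, 180].

### API

Orientations are given as [roll, pitch, yaw] about the fixed x, y, z axes, in that order (R = Rz(yaw) Ry(pitch) Rx(roll)).
In Python, from plant import status, cams, ticket gives the robot as it stands.
- The arm moves only by the shell command python3 -m jog 'ROWS' [FORCE]. ROWS is JSON, a list of rows, each a list of 3 entries, a list of its own where there are three numbers: the shift along the tool's x, y, z in units of 30 mm (1.0 is 30 mm), then the turn, a rotation vector about the tool's x, y, z in units of 5 degrees (1.0 is 5 degrees), then the opening in per cent of the stroke, from 0 (shut) to 100 (fully open). In form: [[[dx, dy, dz], [rx, ry, rz], claw], ...]. A call has 1 to 20 rows; each row is the pose to reach, as a shift and turn from the pose measured when the call began, along the tool's axes at that moment; what a row does not reach only later rows make up. A row lasts 1/12 s, in which the tool goes at most 41.7 mm and 7.16 degrees, less where a joint would pass 70% of its speed; a pose out of reach is approached as far as the arm can. A call with a gripper value outside its range is refused whole. The fingers move at their own pace and stop on an object; FORCE is the grip in N (left out, the last holds). Time passes only in rows, so rows that repeat a pose let the fingers close. It gives the time, the measured TCP pose, the force and the opening at its end, in the units of the state.
- status.state(): the state, without advancing time (a new reading comes with each control period).
- cams.get_image(name): name is "side" or "top"; returns (picture, depth): 384x512x3 uint8, red, green, blue; 384x512 float32, mm along the optical axis (not along the pixel's ray), 0 where there is no reading.
- cams.camera_info(name): a dict with "mtx" (3x3 intrinsics, pixels), "world_from_camera" (4x4, takes a point from camera to world coordinates). Camera axes: x right, y down, z forward; pixel columns grow to the right and rows downward; lengths in mm; the calibration is good to about 2 mm. A picture is of the moment at which its call begins. camera_info takes no time and is no camera call.
- ticket.job_done(): hands the job in, once; it reports no verdict.
The state is a dict: "time": time; "joints": joint angles; "joint_vel": joint speeds; "joint_efforts": joint torques, N m; "ee_pos": TCP position; "ee_rot": TCP orientation; "wrist_force": force on the tool from outside, world axes, zero at the start; "wrist_torque": the same for the moment, N m; "opening": finger opening in mm.
Only numpy, scipy, OpenCV 4.12 (cv2) and the standard library are available. Lean on these libraries where they do the work, as an engineer would, in place of code of your own. Each camera call takes 0.05 s, during which the arm holds its last target. There are 200 camera calls.

### The job

The four or five sample canisters on the rubber mat look alike, but the wet ones are clearly heavier: feel each one's weight. Hook every heavy one on the drying rail and slide them along behind the guard rod until they are tight in a row against the black stop; stand every light one upright in the white tray. When all are sorted, press the blower's start button fully down and let go, and leave the jar, beaker and pipe coupling where they are.

Things in the scene. Friction and masses are not known exactly. Their poses are not given: they have to be found in the camera images.
- can1_mid (a point): sealed grey sample canister, 4 or 5 alike are present, 180 mm tall; point on its axis, 90 mm above its underside; z up. Square body 52 mm wide (foot 54) up to 70 mm height. Black grip tab on top, centred on the axis, 10 mm thick along own x, 24 mm wide along y, from 136 to 180 mm height: grip it from above across its 10 mm. Starts upright, own +x within 0.6 rad of world +x
- can2_mid (a point): as can1 (also for all). Bent sheet hanger above the body, 56 mm wide along own y, a C open to own +x: back sheet 12 to 16 mm behind the axis (-x side); bridge at 132 to 136 mm with a V saddle under it, in which the bar rests, its axis at 125 mm; front lip 12 to 16 mm ahead of it, down to 114 mm. The rail enters by the mouth between body (70 mm) and lip (114 mm); heights from the underside
- can3_mid (a point): as can1. Weight does not show and must be felt: of all canisters, light ones weigh about 150 g and heavy ones about 420 g, each give or take 8 per cent; the numbers in the names are no guide, and any mix with one to three heavy and one to three light may be present
- can4_mid (a point): as can1, may be heavy or light
- can5_mid (a point): as can1, may be heavy or light
- rail_mid (a point): middle of the drying rail, a fixed level steel bar 12 mm thick, 400 mm long; point on the bar's axis, 156 mm above the bench. y along the bar (robot's left), x level across it away from the robot. Posts at y = -200 and +200 mm; drip pan below, 12 mm high. A hung canister's underside is 31 mm above the bench, its named point 35 mm below the bar's axis and on the bar's line
- guard_end (a point): free end of the guard rod, 8 mm thick, level with the bar, 34 mm on its robot side; it runs from y = -69 mm (rail_mid's frame) to the +y post, axes as rail_mid. Hangers can be hooked on only over the open length y = -190 to -75 mm, from the robot side, mouth towards rail +x, lip passing over the bar, then lowered; then slide to +y, back sheet between bar and rod
- stop_face (a point): middle of the -y face of the black stop collar clamped on the bar (30 x 16 x 34 mm), at the height of the bar's axis; axes as rail_mid. Each time elsewhere, 120 to 160 mm to the +y side of rail_mid. A hanger touching it has its axis 28 mm to the -y side of this point; hangers touching each other are 56 mm apart
- rail: the drying rail as a whole, fixed; origin on the bench straight below rail_mid
- tray: fixed white tray, open at the top, 250 mm along its x, 90 mm along its y outside, 28 mm high, walls and floor 4 mm; origin at the centre of its underside on the bench, x away from the robot. Takes three canisters one behind the other, e.g. at x = -78, 0 and +78 mm
- start_top (a point): middle of the top of the blower's round grey start button, 30 mm across, in a grey housing on the bench between robot and rail; sprung, pressed straight down 6 mm, fully down takes 5 N
- start (a joint): travel of the start button in m: 0 up, 0.006 fully down; it springs back
- jar: clear jar with a white lid, 80 mm across, 130 mm high, a bystander; origin at the centre of its underside
- beaker: clear plastic beaker, 64 mm across, 75 mm high, a bystander; origin at the centre of its underside
- coupling: grey pipe coupling, a tube 44 mm across, 30 mm high, a bystander; origin at the centre of its underside
- can1: can1 as a whole; origin at the centre of its underside, axes as can1_mid
- can2: can2 as a whole; origin at the centre of its underside, axes as can2_mid
- can3: can3 as a whole; origin at the centre of its underside, axes as can3_mid
- can4: can4 as a whole; origin at the centre of its underside, axes as can4_mid
- can5: can5 as a whole; origin at the centre of its underside, axes as can5_mid

How it is judged:
By the outcome, as a careful person would: the job done as asked, in the order asked, and still so for the second after the job is handed in, with the robot touching nothing.
Of can4, can5 only 1 to 2 are there at a start; the rules pass over those that are not, and their reading is None.
Of load1, load2, load3 only 1 to 2 are there at a start; the rules pass over those that are not, and their reading is None.
At some moment in a run one of can1, can2, can3, can4, can5 may be knocked a few centimetres aside while the robot is not near it.
It also fails if it takes over 210 s, if anything falls off the work surface, if the arm or the gripper's body presses on something with over 40 N, if the wrist force passes 120 N, or if a joint passes its speed limit or range.

## Working session

There is one attempt and no reset: what is moved stays moved. The work goes in short steps, Python scripts to look and compute and a shell command to move; the robot and the scene stay as the last step left them, time stands still between calls to the robot, and variables do not carry over. Pictures are saved under pics/ and viewed, about 12 in all and at most 16, crops included, and the job is handed in when it is done.

```bash
ls; mkdir -p pics; cat > h.py <<'E'
import numpy as np, cv2
from plant import status, cams, ticket
def grab(n,name):
    im,d=cams.get_image(n); cv2.imwrite(f'pics/{name}.png',cv2.cvtColor(im,cv2.COLOR_RGB2BGR)); np.savez(f'pics/{name}.npz',im=im,d=d); return im,d
def cloud(n,d):
    i=cams.camera_info(n);K=np.array(i['mtx']);T=np.array(i['world_from_camera'])
    v,u=np.mgrid[:d.shape[0],:d.shape[1]]
    P=np.stack([(u-K[0,2])/K[0,0]*d,(v-K[1,2])/K[1,1]*d,d],-1)
    return P@T[:3,:3].T+T[:3,3]
E
python3 - <<'E'
from h import *
for n in('side','top'):
    grab(n,n+'0'); i=cams.camera_info(n); print(n,np.round(i['mtx'],1).tolist(),np.round(i['world_from_camera'],3).tolist())
s=status.state(); print(s)
a=cv2.imread('pics/side0.png');b=cv2.imread('pics/top0.png');
E
```

```text
pics
side [[434.5, 0.0, 260.2], [0.0, 434.5, 190.2], [0.0, 0.0, 1.0]] [[0.93, -0.271, 0.249, 222.289], [-0.368, -0.678, 0.637, -850.273], [-0.004, -0.684, -0.73, 1143.271], [0.0, 0.0, 0.0, 1.0]]
top [[427.9, 0.0, 257.6], [0.0, 427.9, 196.6], [0.0, 0.0, 1.0]] [[0.021, -0.994, 0.105, 472.581], [-1.0, -0.02, 0.01, 8.224], [-0.007, -0.105, -0.994, 1242.384], [0.0, 0.0, 0.0, 1.0]]
{'time': 0.1, 'joints': array([-74.37429942,  27.3725834 ,   1.28101185,  89.1699883 ,
        -0.65994874,  63.55753787,  -4.76110645]), 'joint_vel': array([-0.00995977, -0.07165384, -0.01222277, -0.05945517, -0.06764818,
       -0.05279811, -0.04368811]), 'joint_efforts': array([ 4.63627293e-03, -5.97755992e+01,  1.61379408e+00, -2.81953222e+01,
        1.28211486e-02,  5.09066682e-03,  4.92083473e-06]), 'ee_pos': array([250.70770876, 626.1649269 , 230.42497414]), 'ee_rot': array([-90.00621488,   0.09255457,  68.18072414]), 'wrist_force': array([-1.06316305,  0.76247538, -0.35462384]), 'wrist_torque': array([0.01837106, 0.0101319 , 0.04825175]), 'opening': 85.15313563711747}
```

View images.

View pics/side0.png

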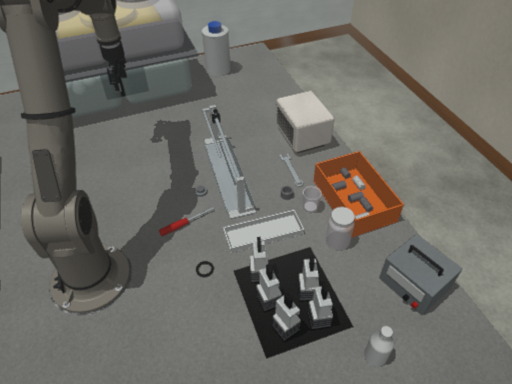

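View pics/top0.png

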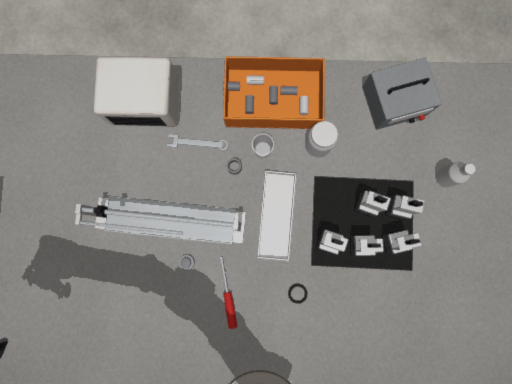

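```bash
cat >> h.py <<'E'
def cans(tag=None,im=None,d=None,n='top'):
    # tabs: clusters in the height slice of the tab/bridge
    if im is None: im,d=grab(n,tag)
    P=cloud(n,d); ok=(d>0)&(P[...,2]>120)&(P[...,2]<145)
    P2=P
    k,lab=cv2.connectedComponents(((d>0)&(P[...,2]>126)&(P[...,2]<190)).astype(np.uint8))
    out=[]
    for i in range(1,k):
        m=lab==i
        if m.sum()<40: continue
        q=P[m]; t=q[q[:,2]>168]; b=q[(q[:,2]>126)&(q[:,2]<142)]
        r=cv2.minAreaRect(b[:,:2].astype(np.float32)) if len(b)>5 else None
        out.append((m.sum(),q.mean(0).round(),t.mean(0).round(1) if len(t) else None,r and np.round(np.r_[r[0],r[1],r[2]],1), np.round(np.ptp(t[:,:2],axis=0),1) if len(t) else None))
    return out
E
python3 - <<'E'
from h import *
for n in('top','side'):
    z=np.load(f'pics/{n}0.npz'); im,d=z['im'],z['d']
    print(n)
    for o in cans(im=im,d=d,n=n): print(*o)
    P=cloud(n,d)
    if n=='top':
        for nm,(u,v) in dict(button=(187,262),trayc=(277,215),mat=(340,190),stop=(101,211),postR=(238,222),pan=(170,213)).items(): print(nm,P[v,u].round(1))
        g=cv2.cvtColor(im,cv2.COLOR_RGB2HSV)
        m=(im.min(2)>170)&(P[...,2]<60)&(P[...,2]>-10)
        k,lab,st,c=cv2.connectedComponentsWithStats(m.astype(np.uint8))
        for i in range(1,k):
            if st[i,4]>300:
                q=P[lab==i]; print('white',c[i].round(),st[i,4],q.mean(0).round(1),np.round(cv2.minAreaRect(q[:,:2].astype(np.float32)),1) if 0 else cv2.minAreaRect(q[:,:2].astype(np.float32)), np.percentile(q[:,2],[5,50,95]).round(1))
        # bar: z near 156 in rail region
        R=(P[...,2]>140)&(P[...,2]<185)&(P[...,1]>20)&(P[...,0]>350)&(P[...,0]<600); R[:, :70]=0
        q=P[R]; print('rail pts',len(q),q.min(0),q.max(0))
        np.save('pics/rail.npy',q)
        A=cv2.resize(im[180:280,60:320],None,fx=3,fy=3,interpolation=cv2.INTER_CUBIC); cv2.imwrite('pics/r0.png',A[...,::-1])
E
```

```text
top
4450 [874. 356. 149.] None [831.4 323.6 117.4 243.2  37.9] None
161 [ 897. -376.  139.] None [ 898.8 -379.2   11.4  110.2   16.5] None
519 [ 761. -154.  131.] None [ 761.  -153.2   66.2   68.4   43.7] None
124 [ 671. -523.  147.] None [ 668.1 -518.3   26.5   10.7   28.1] None
293 [ 584. -288.  148.] [ 585.6 -289.9  181.2] [ 586.2 -291.3   56.9   32.9   71.8] [16.1 23.9]
298 [ 577. -375.  148.] [ 577.6 -378.   180.5] [ 578.3 -379.5   57.8   33.3   77.3] [13. 25.]
525 [515. 385. 160.] [545.5 471.  171.2] [545.1 466.2   6.2  24.8  71. ] [22.8 12.7]
763 [528. 252. 163.] [529.7 273.7 173.2] [527.3 238.4 343.7  20.7  85.6] [ 53.3 355.1]
281 [ 477. -180.  147.] [ 477.2 -181.1  182.2] [ 477.3 -181.9   56.5   31.9   72.4] [14.4 24.9]
295 [ 482. -366.  148.] [ 481.5 -367.7  181.3] [ 481.7 -369.7   32.1   57.4   14.3] [12.7 24. ]
295 [ 470. -272.  147.] [ 469.7 -273.5  181.7] [ 470.1 -273.9   30.7   56.9    1.3] [10.3 23.3]
button [411.1 215.   24.5]
trayc [550.2 -37.2   6.3]
mat [ 626.7 -218.9    6.6]
stop [540.6 411.4 171.4]
postR [520.6  66.6 162.5]
pan [549.5 272.7   6.5]
white [276. 21
[... 1096 characters left out ...]
. -52. 158.] [ 13.7 -49.7 179. ] [ 11.  -41.5 133.7  55.7  13.6] [137.8 100.1]
228 [ 476. -189.  146.] [ 477.4 -186.2  178.9] [ 478.4 -183.2   58.4   32.1   72.8] [13.6 24.6]
154 [ 899. -382.  136.] None [ 898.6 -380.2   12.3  107.7   17.2] None
251 [ 584. -297.  146.] [ 585.9 -293.6  179. ] [ 586.5 -293.4   55.5   32.7   71.9] [14.7 24.1]
271 [ 468. -281.  147.] [ 469.9 -277.   177.8] [ 471.1 -275.3   33.5   58.6    2.8] [10.8 24.6]
295 [ 575. -385.  146.] [ 577.5 -382.6  178.7] [ 578.7 -380.9   59.8   32.7   77.8] [13.5 26. ]
315 [ 480. -376.  147.] [ 481.5 -372.8  178.3] [ 482.6 -371.2   33.5   56.7   14.6] [14.1 22.4]
137 [ 671. -528.  145.] None [ 666.4 -532.8   12.    26.4   43.9] None
```

View pics/r0.png

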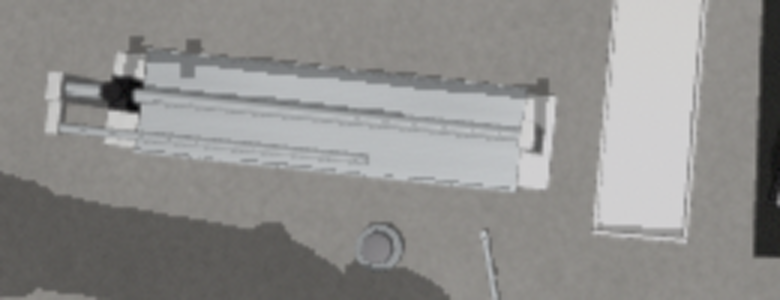

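```bash
cat >> h.py <<'E'
from scipy.spatial.transform import Rotation as Ro
def plan(*wps):
    """wps: (x,y,z,yaw) world; prints shift/turn entries relative to the present pose"""
    s=status.state(); R0=Ro.from_euler('xyz',s['ee_rot'],degrees=True); p=s['ee_pos']
    print('t',round(s['time'],2),'at',p.round(1),s['ee_rot'].round(1),'F',s['wrist_force'].round(2),'open',round(s['opening'],1))
    for w in wps:
        sh=R0.inv().apply(np.array(w[:3])-p)/30; tu=(R0.inv()*Ro.from_euler('xyz',[-90,0,w[3]],degrees=True)).as_rotvec(degrees=True)/5
        print(w,'->',sh.round(2).tolist(),tu.round(2).tolist(),'rows>=',round(np.linalg.norm(sh)*30/41.7,1))
E
python3 - <<'E'
from h import *
c,s=np.cos(np.radians(-4.2)),np.sin(np.radians(-4.2))
R=np.array([[c,-s],[s,c]]); o=np.array([528,268])
for n in('top','side'):
    z=np.load(f'pics/{n}0.npz'); im,d=z['im'],z['d']; P=cloud(n,d); 
    L=(P[...,:2]-o)@R   # rail-ish local
    reg=(d>0)&(abs(L[...,0])<60)&(abs(L[...,1])<215)
    h=P[...,2]
    dark=(im.max(2)<60)
    m=reg&dark&(h>135)&(h<190); print(n,'stop',m.sum(),np.c_[L,h][m].min(0) if 0 else (L[m].min(0).round(1),L[m].max(0).round(1),np.percentile(h[m],[5,95]).round(1)))
    mb=reg&~dark&(h>150)&(h<170)&(abs(L[...,1])<110)
    X=L[mb]; hist=np.histogram(X[:,0],np.arange(-60,61,5)); print(hist[0])
    for lo,hi,nm in((-14,14,'bar'),(-55,-22,'rod')):
        q=mb&(L[...,0]>lo)&(L[...,0]<hi); l=L[q]
        if len(l)>5:
            f=np.polyfit(l[:,1],l[:,0],1); print(nm,len(l),'x=%.2f + %.4f y'%(f[1],f[0]),'ymin',l[:,1].min().round(1),'z',np.median(h[q]).round(1))
    # post tops
    q=reg&(h>120)&~dark&(L[...,1]<-150); print('postR',L[q].min(0).round(1),L[q].max(0).round(1),h[q].max().round(1))
    q=reg&(h>120)&~dark&(L[...,1]>170); print('postL',L[q].min(0).round(1),L[q].max(0).round(1),h[q].max().round(1))
    m=(h>14)&(h<45)&(abs(P[...,0]-411)<35)&(abs(P[...,1]-215)<35); q=P[m]; print('btn',len(q),q.mean(0).round(1),q[q[:,2]>np.percentile(q[:,2],70)].mean(0).round(1),(q.min(0)+q.max(0))/2)
    m=(h>20)&(h<40)&(abs(P[...,0]-551)<140)&(abs(P[...,1]+35)<65); r=cv2.minAreaRect(P[m][:,:2].astype(np.float32)); print('tray rim',m.sum(),r)
plan((470,150,260,20),(478,-182.5,260,-17.4),(478,-182.5,144,-17.4))
E
```

```text
top stop 70 (array([-10.1, 139.1]), array([ 15.6, 155.1]), array([152.2, 188.4]))
[  0   0   0   0  24 136  58   0   0   0   0 147 172  90   0   0   0   0
   0   0   0   0   0   0]
bar 409 x=1.70 + 0.0075 y ymin -110.0 z 161.6
rod 218 x=-32.11 + 0.0077 y ymin -62.9 z 159.8
postR [ -11.4 -201.5] [  11.8 -151. ] 173.6
postL [-35.5 170.1] [ 15.2 210.1] 175.5
btn 116 [410.  220.6  20.7] [410.4 220.6  24.6] [410.44378994 219.56120571  20.74936696]
tray rim 353 ((549.6722412109375, -35.15866470336914), (89.99633026123047, 250.20883178710938), 85.98001098632812)
side stop 56 (array([-12. , 133.9]), array([ 15. , 157.4]), array([147.6, 188. ]))
[ 0  0  0  0  9 47 20  0  0  0  0 54 59 32  0  0  0  0  0  0  0  0  0  0]
bar 145 x=1.70 + 0.0059 y ymin -109.5 z 158.3
rod 76 x=-32.06 + 0.0053 y ymin -66.1 z 157.1
postR [ -11.1 -206.1] [  12.8 -150.7] 172.8
postL [-33.9 171.6] [ 15.8 210.5] 172.0
btn 47 [410.2 216.2  19.5] [407.1 218.   22. ] [410.20715603 216.74784516  19.33912306]
tray rim 320 ((550.5859375, -37.455841064453125), (98.13520050048828, 251.3382110595703), 85.59310150146484)
t 0.1 at [250.7 626.2 230.4] [-90.    0.1  68.2] F [-1.06  0.76 -0.35] open 85.2
(470, 150, 260, 20) -> [-12.02, -0.97, -12.69] [0.01, 9.64, -0.02] rows>= 12.6
(478, -182.5, 260, -17.4) -> [-22.21, -0.95, -17.05] [0.01, 17.12, -0.01] rows>= 20.2
(478, -182.5, 144, -17.4) -> [-22.2, 2.92, -17.05] [0.01, 17.12, -0.01] rows>= 20.3
```

```bash
python3 -m jog '[[[-12.0,-1.0,-12.7],[0,9.64,0],45],[[-12.0,-1.0,-12.7],[0,9.64,0],45],[[-12.0,-1.0,-12.7],[0,9.64,0],45],[[-12.0,-1.0,-12.7],[0,9.64,0],45],[[-12.0,-1.0,-12.7],[0,9.64,0],45],[[-12.0,-1.0,-12.7],[0,9.64,0],45],[[-12.0,-1.0,-12.7],[0,9.64,0],45],[[-12.0,-1.0,-12.7],[0,9.64,0],45],[[-12.0,-1.0,-12.7],[0,9.64,0],45],[[-12.0,-1.0,-12.7],[0,9.64,0],45],[[-12.0,-1.0,-12.7],[0,9.64,0],45],[[-22.2,-0.95,-17.05],[0,17.12,0],45],[[-22.2,-0.95,-17.05],[0,17.12,0],45],[[-22.2,-0.95,-17.05],[0,17.12,0],45],[[-22.2,-0.95,-17.05],[0,17.12,0],45],[[-22.2,-0.95,-17.05],[0,17.12,0],45],[[-22.2,-0.95,-17.05],[0,17.12,0],45],[[-22.2,-0.95,-17.05],[0,17.12,0],45],[[-22.2,-0.95,-17.05],[0,17.12,0],45]]' 60
python3 -c "
from h import *
for n in ('side',):
  for o in cans('s1',n=n):
    if o[1][1]<-120 and o[1][1]>-450 and o[0]>200: print(*o)
plan((478,-182.5,260,-17.4),(478,-182.5,144,-17.4))"
```

```text
time: 1.68
ee_pos: [472.0, -122.7, 259.7]
ee_rot: [-90.1, -0.0, -17.4]
wrist_force: [0.9, 0.2, -0.5]
opening: 38.2
272 [ 762. -157.  129.] None [ 762.  -155.    67.4   69.3    5.3] None
227 [ 476. -188.  145.] [ 477.7 -185.2  178.7] [ 478.2 -183.4   58.9   31.9   72.7] [13.5 24.1]
251 [ 584. -297.  146.] [ 585.6 -294.6  178.8] [ 586.6 -292.8   59.7   32.3   71.1] [16.1 24.2]
267 [ 468. -281.  147.] [ 470.1 -276.9  179.2] [ 470.7 -276.3   32.5   57.5    3. ] [10. 25.]
291 [ 575. -385.  146.] [ 577.6 -381.9  178.9] [ 578.6 -380.3   57.8   33.4   78.1] [14.7 26.8]
313 [ 480. -376.  147.] [ 481.4 -372.4  178.7] [ 482.6 -370.5   33.9   57.9   13.7] [15.8 24.3]
t 1.73 at [ 471.8 -131.7  260.5] [-90.3  -0.2 -17.9] F [ 0.36 -6.96  1.09] open 37.8
(478, -182.5, 260, -17.4) -> [0.72, 0.03, -1.55] [0.05, -0.11, 0.04] rows>= 1.2
(478, -182.5, 144, -17.4) -> [0.7, 3.89, -1.53] [0.05, -0.11, 0.04] rows>= 3.1
```

```bash
python3 -m jog '[[[0.7,0,-1.53],[0.05,-0.1,0],45],[[0.7,0,-1.53],[0.05,-0.1,0],45],[[0.7,0.7,-1.53],[0.05,-0.1,0],45],[[0.7,1.6,-1.53],[0.05,-0.1,0],45],[[0.7,2.5,-1.53],[0.05,-0.1,0],45],[[0.7,3.3,-1.53],[0.05,-0.1,0],45],[[0.7,3.89,-1.53],[0.05,-0.1,0],45],[[0.7,3.89,-1.53],[0.05,-0.1,0],45],[[0.7,3.89,-1.53],[0.05,-0.1,0],45]]'; python3 -c "
from h import *
plan((478,-182.5,144,-17.4))"; python3 -m jog '[[[0,0,0],[0,0,0],0],[[0,0,0],[0,0,0],0],[[0,0,0],[0,0,0],0],[[0,0,0],[0,0,0],0],[[0,0,0],[0,0,0],0],[[0,0,0],[0,0,0],0],[[0,-0.6,0],[0,0,0],0],[[0,-1.3,0],[0,0,0],0],[[0,-2.0,0],[0,0,0],0],[[0,-2.6,0],[0,0,0],0],[[0,-2.6,0],[0,0,0],0],[[0,-2.6,0],[0,0,0],0],[[0,-2.6,0],[0,0,0],0],[[0,-2.6,0],[0,0,0],0],[[0,-2.6,0],[0,0,0],0]]'; python3 -c "
from h import *
import time
plan((550.1,-36.3,225,-4.2),(550.1+78,-36.3-6,225,-4.2))"
```

```text
time: 2.48
ee_pos: [477.1, -182.5, 143.6]
ee_rot: [-90.1, -0.1, -17.5]
wrist_force: [-0.1, -0.9, 0.3]
opening: 38.4
t 2.48 at [ 477.1 -182.5  143.6] [-90.1  -0.1 -17.5] F [-0.14 -0.92  0.31] open 38.4
(478, -182.5, 144, -17.4) -> [0.03, -0.01, 0.01] [0.01, -0.01, 0.01] rows>= 0.0
time: 3.73
ee_pos: [476.2, -182.0, 220.4]
ee_rot: [-90.1, 0.1, -17.5]
wrist_force: [-0.0, 0.1, -3.2]
opening: 9.3
t 3.73 at [ 476.2 -182.   220.4] [-90.1   0.1 -17.5] F [-0.04  0.09 -3.16] open 9.3
(550.1, -36.3, 225, -4.2) -> [0.89, -0.17, 5.37] [0.02, -2.65, -0.02] rows>= 3.9
(628.1, -42.3, 225, -4.2) -> [3.43, -0.17, 5.96] [0.02, -2.65, -0.02] rows>= 5.0
```

```bash
for i in 1 2 3; do python3 -m jog '[[[0,0,0],[0,0,0],0],[[0,0,0],[0,0,0],0]]' | grep -E "wrist|pos"; done
```

```text
ee_pos: [475.7, -181.9, 219.6]
wrist_force: [-0.1, 0.3, -3.3]
ee_pos: [475.4, -181.9, 219.2]
wrist_force: [-0.6, 0.1, -4.1]
ee_pos: [475.4, -181.9, 219.2]
wrist_force: [-0.3, 0.1, -4.0]
```

```bash
cat >> h.py <<'E'
MID=np.array([529.9,271.1]); RY=-4.6
def rail(x,y,z,mid=None):
    c,s=np.cos(np.radians(RY)),np.sin(np.radians(RY)); m=MID if mid is None else mid
    return (round(m[0]+c*x-s*y,1),round(m[1]+s*x+c*y,1),z,RY)
def tray(x,z):
    a=np.radians(-4.2); return (round(550.1+np.cos(a)*x,1),round(-36.3+np.sin(a)*x,1),z,-4.2)
E
python3 -c "
from h import *
plan(rail(-75,-132,207),rail(0,-132,207),rail(0,-132,173))"
```

```text
t 4.23 at [ 475.4 -181.9  219.2] [-90.1   0.2 -17.5] F [-0.27  0.06 -4.05] open 9.4
(np.float64(444.6), np.float64(145.5), 207, -4.6) -> [-4.25, 0.4, 10.1] [0.02, -2.57, -0.05] rows>= 7.9
(np.float64(519.3), np.float64(139.5), 207, -4.6) -> [-1.82, 0.39, 10.66] [0.02, -2.57, -0.05] rows>= 7.8
(np.float64(519.3), np.float64(139.5), 173, -4.6) -> [-1.81, 1.52, 10.66] [0.02, -2.57, -0.05] rows>= 7.9
```

```bash
python3 -m jog '[[[-0.4,0.1,1.0],[0,-0.3,0],0],[[-0.8,0.1,2.0],[0,-0.5,0],0],[[-1.2,0.2,3.0],[0,-0.8,0],0],[[-1.6,0.2,4.0],[0,-1.0,0],0],[[-2.0,0.2,5.0],[0,-1.3,0],0],[[-2.5,0.3,6.0],[0,-1.5,0],0],[[-2.9,0.3,7.0],[0,-1.8,0],0],[[-3.3,0.3,8.0],[0,-2.1,0],0],[[-3.7,0.4,9.0],[0,-2.3,0],0],[[-4.0,0.4,9.7],[0,-2.5,0],0],[[-4.25,0.4,10.1],[0,-2.57,0],0],[[-4.25,0.4,10.1],[0,-2.57,0],0],[[-4.25,0.4,10.1],[0,-2.57,0],0],[[-4.25,0.4,10.1],[0,-2.57,0],0]]'; python3 -c "
from h import *
im,d=grab('side','s2'); im2,d2=grab('top','t2')
plan(rail(-75,-132,207),rail(0,-132,207),rail(0,-132,173))
A=cv2.resize(im[90:240,150:290],None,fx=4,fy=4,interpolation=cv2.INTER_CUBIC); cv2.imwrite('pics/c2.png',A[...,::-1])
for o in cans(im=im,d=d,n='side'):
    if o[1][1]<-120 and o[1][1]>-450 and o[0]>200: print(*o)
"
```

```text
time: 5.4
ee_pos: [444.8, 144.5, 206.9]
ee_rot: [-90.1, 0.2, -4.7]
wrist_force: [0.5, 0.4, -4.0]
opening: 9.3
t 5.5 at [444.9 144.2 206.9] [-90.1   0.2  -4.7] F [-0.37 -0.35 -3.92] open 9.5
(np.float64(444.6), np.float64(145.5), 207, -4.6) -> [-0.01, -0.0, 0.04] [0.02, -0.03, -0.05] rows>= 0.0
(np.float64(519.3), np.float64(139.5), 207, -4.6) -> [2.48, -0.01, 0.05] [0.02, -0.03, -0.05] rows>= 1.8
(np.float64(519.3), np.float64(139.5), 173, -4.6) -> [2.49, 1.12, 0.05] [0.02, -0.03, -0.05] rows>= 2.0
277 [ 762. -156.  129.] None [ 762.5 -155.2   66.8   66.1   83.5] None
253 [ 584. -297.  146.] [ 585.9 -293.8  178.7] [ 586.7 -293.2   59.6   32.2   70.7] [14.4 25.4]
271 [ 468. -281.  147.] [ 469.8 -277.5  178.5] [ 470.8 -275.7   33.3   56.5    5.5] [10.7 26.6]
291 [ 575. -386.  147.] [ 577.5 -381.9  178.7] [ 578.4 -380.    58.6   32.7   79. ] [13.4 25.2]
318 [ 480. -376.  146.] [ 481.5 -372.9  178.7] [ 483.1 -371.2   35.1   57.3   12.8] [14.3 23.7]
```

View pics/c2.png

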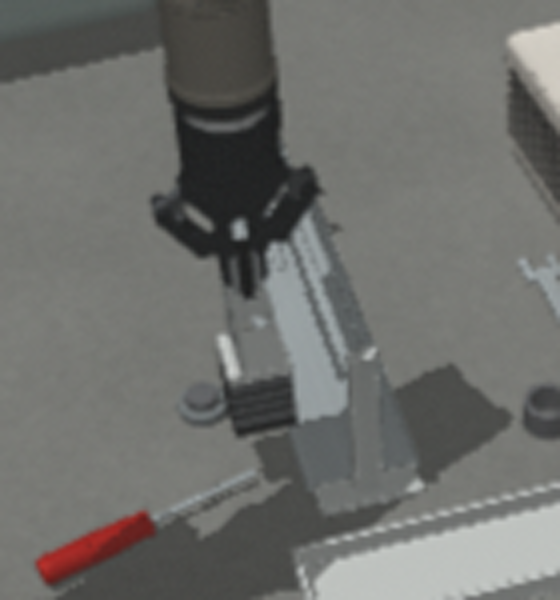

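```bash
python3 -m jog '[[[0.5,0,0],[0,0,0],0],[[1.0,0,0],[0,0,0],0],[[1.5,0,0],[0,0,0],0],[[2.0,0,0.03],[0,0,0],0],[[2.49,0,0.05],[0,0,0],0],[[2.49,0,0.05],[0,0,0],0],[[2.49,0,0.05],[0,0,0],0]]'; python3 -m jog '[[[0,0.2,0],[0,0,0],0],[[0,0.4,0],[0,0,0],0],[[0,0.6,0],[0,0,0],0],[[0,0.8,0],[0,0,0],0],[[0,0.95,0],[0,0,0],0],[[0,1.0,0],[0,0,0],0],[[0,1.0,0],[0,0,0],0],[[0,1.0,0],[0,0,0],0]]'; for i in 1 2; do  python3 -m jog '[[[0,0.05,0],[0,0,0],0],[[0,0.08,0],[0,0,0],0],[[0,0.08,0],[0,0,0],0]]';done
```

```text
time: 6.08
ee_pos: [520.0, 138.3, 206.5]
ee_rot: [-90.2, 0.2, -4.9]
wrist_force: [-0.9, -0.6, -3.3]
opening: 9.3
time: 6.75
ee_pos: [520.0, 138.3, 176.5]
ee_rot: [-90.2, 0.2, -4.9]
wrist_force: [-1.0, -0.3, -3.9]
opening: 9.1
time: 7.0
ee_pos: [520.0, 138.3, 174.1]
ee_rot: [-90.1, 0.2, -4.9]
wrist_force: [0.3, 0.3, -4.3]
opening: 9.4
time: 7.25
ee_pos: [519.8, 138.5, 173.0]
ee_rot: [-90.1, 0.3, -4.9]
wrist_force: [-6.0, -2.0, 9.9]
opening: 9.2
```

```bash
python3 -c "
from h import *
plan(rail(0,-120,173.3),rail(0,-20,173.3),rail(0,60,173.3),rail(0,95,173.3))"
```

```text
t 7.25 at [519.8 138.5 173. ] [-90.1   0.3  -4.9] F [-6.04 -2.01  9.94] open 9.2
(np.float64(520.3), np.float64(151.5), 173.3, -4.6) -> [-0.02, -0.01, 0.43] [0.02, -0.05, -0.05] rows>= 0.3
(np.float64(528.3), np.float64(251.2), 173.3, -4.6) -> [-0.04, -0.02, 3.77] [0.02, -0.05, -0.05] rows>= 2.7
(np.float64(534.7), np.float64(330.9), 173.3, -4.6) -> [-0.05, -0.02, 6.43] [0.02, -0.05, -0.05] rows>= 4.6
(np.float64(537.5), np.float64(365.8), 173.3, -4.6) -> [-0.05, -0.02, 7.6] [0.02, -0.05, -0.05] rows>= 5.5
```

```bash
python3 -m jog '[[[-0.02,-0.02,0.0],[0,0,0],0],[[-0.02,-0.02,0.2],[0,0,0],0],[[-0.02,-0.02,0.5],[0,0,0],0],[[-0.02,-0.02,0.8],[0,0,0],0],[[-0.02,-0.02,1.2],[0,-0.05,0],0]]'; python3 -m jog '[[[-0.01,0,0.4],[0,0,0],0],[[-0.01,0,0.9],[0,0,0],0],[[-0.01,0,1.4],[0,0,0],0],[[-0.02,0,1.9],[0,0,0],0],[[-0.02,0,2.4],[0,0,0],0],[[-0.02,0,2.9],[0,0,0],0],[[-0.03,0,3.4],[0,0,0],0],[[-0.03,0,3.9],[0,0,0],0],[[-0.03,0,4.4],[0,0,0],0],[[-0.04,0,4.9],[0,0,0],0],[[-0.04,0,5.4],[0,0,0],0],[[-0.04,0,5.7],[0,0,0],0],[[-0.04,0,5.7],[0,0,0],0]]'; python3 -c "
from h import *
im,d=grab('top','t3'); im2,d2=grab('side','s3')
A=np.hstack([cv2.resize(im[170:270,70:250],None,fx=2,fy=2),cv2.resize(im2[90:190,180:280],None,fx=2,fy=2)]); cv2.imwrite('pics/c3.png',A[...,::-1])
plan(rail(0,95,173.3),rail(0,106,173.3))"
```

```text
time: 7.67
ee_pos: [522.5, 175.3, 173.4]
ee_rot: [-90.1, 0.3, -4.6]
wrist_force: [1.0, -0.9, -2.5]
opening: 9.5
time: 8.75
ee_pos: [535.9, 349.8, 173.5]
ee_rot: [-89.9, 0.1, -4.5]
wrist_force: [4.4, 2.1, -0.9]
opening: 9.5
t 8.85 at [535.8 349.2 173.7] [-89.9   0.1  -4.5] F [ 4.41  2.63 -0.34] open 9.0
(np.float64(537.5), np.float64(365.8), 173.3, -4.6) -> [0.01, 0.01, 0.56] [-0.02, 0.02, -0.03] rows>= 0.4
(np.float64(538.4), np.float64(376.8), 173.3, -4.6) -> [0.02, 0.01, 0.92] [-0.02, 0.02, -0.03] rows>= 0.7
```

View pics/c3.png

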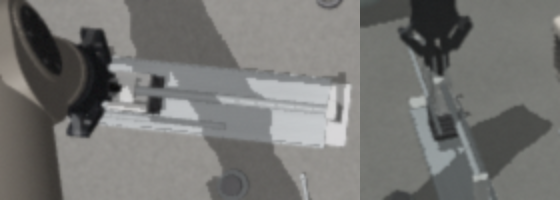

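```bash
for i in 1 2; do python3 -m jog '[[[0.0,0,0.15],[0,0,0],0],[[0,0,0.3],[0,0,0],0],[[0,0,0.35],[0,0,0],0]]' | grep -E "pos|force"; done; for i in 1 2 3 4; do python3 -m jog '[[[0.0,0,0.06],[0,0,0],0],[[0,0,0.12],[0,0,0],0]]'| grep -E "pos|force"; done
```

```text
ee_pos: [536.7, 360.3, 173.7]
wrist_force: [3.2, -4.1, 0.8]
ee_pos: [537.7, 371.6, 173.6]
wrist_force: [3.5, -1.5, -1.1]
ee_pos: [538.0, 375.3, 173.6]
wrist_force: [3.5, -2.5, -0.8]
ee_pos: [538.4, 378.8, 173.6]
wrist_force: [3.9, -3.4, -1.3]
ee_pos: [538.4, 380.3, 173.6]
wrist_force: [-0.9, -12.6, 5.4]
ee_pos: [538.5, 380.3, 173.8]
wrist_force: [-2.1, -14.4, 8.3]
```

```bash
python3 -m jog '[[[0.0,0,0],[0,0,0],35],[[0,0,0],[0,0,0],35],[[0,0,0],[0,0,0],35],[[0,-0.5,0],[0,0,0],35],[[0,-1.5,0],[0,0,0],35],[[0,-2.5,0],[0,0,0],35],[[0,-3,0],[0,0,0],35]]';python3 -c "
from h import *
plan((470.5,-220,265,3),(470.5,-275.3,265,3),(470.5,-275.3,144,3))"
```

```text
time: 10.6
ee_pos: [539.5, 382.9, 267.4]
ee_rot: [-90.2, 0.2, -4.6]
wrist_force: [0.7, 0.5, 1.1]
opening: 30.0
t 10.6 at [539.5 382.9 267.4] [-90.2   0.2  -4.6] F [0.75 0.48 1.06] open 30.0
(470.5, -220, 265, 3) -> [-0.69, 0.15, -20.22] [0.04, -1.51, -0.04] rows>= 14.6
(470.5, -275.3, 265, 3) -> [-0.54, 0.16, -22.05] [0.04, -1.51, -0.04] rows>= 15.9
(470.5, -275.3, 144, 3) -> [-0.53, 4.19, -22.04] [0.04, -1.51, -0.04] rows>= 16.1
```

```bash
python3 -m jog '[[[-0.6,0,-1],[0,-0.5,0],45],[[-0.6,0,-5],[0,-0.5,0],45],[[-0.6,0.1,-20.2],[0,-1,0],45],[[-0.6,0.1,-20.2],[0,-1.5,0],45],[[-0.6,0.1,-20.2],[0,-1.5,0],45],[[-0.6,0.1,-20.2],[0,-1.5,0],45],[[-0.6,0.1,-20.2],[0,-1.5,0],45],[[-0.6,0.1,-20.2],[0,-1.5,0],45],[[-0.6,0.1,-20.2],[0,-1.5,0],45],[[-0.6,0.1,-20.2],[0,-1.5,0],45],[[-0.6,0.1,-20.2],[0,-1.5,0],45],[[-0.6,0.1,-20.2],[0,-1.5,0],45],[[-0.6,0.1,-20.2],[0,-1.5,0],45],[[-0.6,0.1,-20.2],[0,-1.5,0],45],[[-0.6,0.1,-20.2],[0,-1.5,0],45],[[-0.6,0.1,-20.2],[0,-1.5,0],45],[[-0.6,0.1,-20.2],[0,-1.5,0],45]]'; python3 -c "
from h import *
for o in cans('s4',n='side'):
    if o[1][1]<-120 and o[1][1]>-450 and o[0]>200: print(*o)
cans('t4')
plan((470.5,-275.3,265,3),(470.5,-275.3,144,3))"
```

```text
time: 12.02
ee_pos: [473.0, -221.0, 266.7]
ee_rot: [-90.2, 0.2, 2.7]
wrist_force: [0.3, 0.4, 0.6]
opening: 38.3
282 [ 762. -157.  129.] None [ 761.8 -155.8   69.1   67.3   42.6] None
254 [ 584. -298.  146.] [ 585.8 -294.2  178.8] [ 586.8 -292.6   58.4   32.4   70.7] [15.1 25.3]
266 [ 468. -281.  147.] [ 469.7 -277.1  178.7] [ 470.5 -275.8   32.4   58.7    3.9] [10.7 25.5]
291 [ 575. -385.  146.] [ 577.6 -382.   178.7] [ 578.7 -380.6   59.6   32.6   77.7] [13.6 25.9]
319 [ 480. -376.  146.] [ 481.6 -373.   178.4] [ 481.9 -370.8   32.3   58.    15.2] [13.5 23.2]
t 12.12 at [ 473.8 -218.1  266.3] [-90.1   0.2   3. ] F [-0.53  0.56 -0.24] open 38.3
(470.5, -275.3, 265, 3) -> [-0.21, 0.05, -1.9] [0.02, 0.01, -0.04] rows>= 1.4
(470.5, -275.3, 144, 3) -> [-0.2, 4.08, -1.89] [0.02, 0.01, -0.04] rows>= 3.2
```

View pics/t4.png

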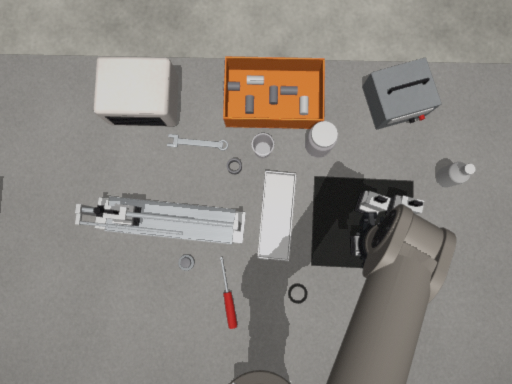

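```bash
python3 -m jog '[[[-0.2,0,-1.9],[0,0,0],45],[[-0.2,0,-1.9],[0,0,0],45],[[-0.2,0.7,-1.9],[0,0,0],45],[[-0.2,1.6,-1.9],[0,0,0],45],[[-0.2,2.5,-1.9],[0,0,0],45],[[-0.2,3.3,-1.9],[0,0,0],45],[[-0.2,4.0,-1.9],[0,0,0],45],[[-0.2,4.08,-1.9],[0,0,0],45],[[-0.2,4.08,-1.9],[0,0,0],45]]';  python3 -m jog '[[[0,0,0],[0,0,0],0],[[0,0,0],[0,0,0],0],[[0,0,0],[0,0,0],0],[[0,0,0],[0,0,0],0],[[0,0,0],[0,0,0],0],[[0,0,0],[0,0,0],0],[[0,-0.6,0],[0,0,0],0],[[0,-1.3,0],[0,0,0],0],[[0,-2.0,0],[0,0,0],0],[[0,-2.6,0],[0,0,0],0],[[0,-2.6,0],[0,0,0],0],[[0,-2.6,0],[0,0,0],0],[[0,-2.6,0],[0,0,0],0],[[0,-2.6,0],[0,0,0],0],[[0,-2.6,0],[0,0,0],0],[[0,-2.6,0],[0,0,0],0],[[0,-2.6,0],[0,0,0],0],[[0,-2.6,0],[0,0,0],0],[[0,-2.6,0],[0,0,0],0],[[0,-2.6,0],[0,0,0],0]]';for i in 1 2; do python3 -m jog '[[[0,0,0],[0,0,0],0],[[0,0,0],[0,0,0],0]]' | grep -E "wrist"; done; python3 -c "
from h import *
plan(tray(78,225),tray(78,147),rail(-75,-132,207))"
```

```text
time: 12.87
ee_pos: [470.6, -273.4, 143.2]
ee_rot: [-90.0, 0.3, 3.2]
wrist_force: [-1.0, 0.3, -0.5]
opening: 38.6
time: 14.53
ee_pos: [471.0, -273.4, 221.1]
ee_rot: [-90.0, 0.3, 3.2]
wrist_force: [0.0, -0.1, -0.6]
opening: 8.9
wrist_force: [0.7, -0.2, -1.4]
wrist_force: [-1.0, 0.9, -0.9]
t 14.87 at [ 471.  -273.4  221.1] [-90.    0.3   3.2] F [-1.    0.91 -0.89] open 8.8
(np.float64(627.9), np.float64(-42.0), 225, -4.2) -> [5.65, -0.16, 7.41] [0.01, 1.48, -0.06] rows>= 6.7
(np.float64(627.9), np.float64(-42.0), 147, -4.2) -> [5.67, 2.44, 7.41] [0.01, 1.48, -0.06] rows>= 6.9
(np.float64(444.6), np.float64(145.5), 207, -4.6) -> [-0.1, 0.47, 13.99] [0.01, 1.56, -0.06] rows>= 10.1
```

```bash
python3 -m jog '[[[0.3,-0.1,0.7],[0,0.1,0],0],[[0.8,-0.1,1.4],[0,0.3,0],0],[[1.4,-0.1,2.2],[0,0.5,0],0],[[2.1,-0.1,3.0],[0,0.6,0],0],[[2.8,-0.1,3.8],[0,0.8,0],0],[[3.5,-0.1,4.6],[0,0.9,0],0],[[4.2,-0.1,5.5],[0,1.1,0],0],[[4.9,-0.1,6.4],[0,1.3,0],0],[[5.4,-0.1,7.1],[0,1.45,0],0],[[5.65,-0.1,7.41],[0,1.48,0],0],[[5.65,-0.1,7.41],[0,1.48,0],0],[[5.65,0.4,7.41],[0,1.48,0],0],[[5.65,1.0,7.41],[0,1.48,0],0],[[5.65,1.6,7.41],[0,1.48,0],0],[[5.65,2.1,7.41],[0,1.48,0],0],[[5.65,2.35,7.41],[0,1.48,0],0],[[5.65,2.4,7.41],[0,1.48,0],0],[[5.65,2.4,7.41],[0,1.48,0],0]]'; for i in 1 2; do python3 -m jog '[[[0,0.03,0],[0,0,0],0],[[0,0.05,0],[0,0,0],0],[[0,0.05,0],[0,0,0],0]]' | grep -E "pos|force"; done; python3 -c "
from h import *
grab('side','s5');plan(tray(78,147))"
```

```text
time: 16.37
ee_pos: [627.0, -43.2, 148.3]
ee_rot: [-90.1, 0.3, -4.3]
wrist_force: [-0.3, 0.1, -0.8]
opening: 9.4
ee_pos: [627.4, -43.5, 147.6]
wrist_force: [-0.1, 0.2, -1.9]
ee_pos: [627.5, -43.4, 146.2]
wrist_force: [0.6, 0.4, -0.7]
t 16.92 at [627.5 -43.4 146.2] [-90.1   0.3  -4.3] F [ 0.43  0.7  -2.21] open 9.3
(np.float64(627.9), np.float64(-42.0), 147, -4.2) -> [0.01, -0.03, 0.05] [0.01, -0.02, -0.05] rows>= 0.0
```

```bash
for i in 1 2; do python3 -m jog '[[[0,0.04,0],[0,0,0],0],[[0,0.06,0],[0,0,0],0],[[0,0.06,0],[0,0,0],0]]' | grep -E "pos|force"; done
```

```text
ee_pos: [627.9, -43.6, 145.6]
wrist_force: [-1.9, 0.6, 8.0]
ee_pos: [628.1, -43.7, 145.6]
wrist_force: [-4.5, 1.9, 12.8]
```

```bash
python3 -m jog '[[[0.0,-0.03,0],[0,0,0],40],[[0,-0.03,0],[0,0,0],40],[[0,-0.03,0],[0,0,0],40],[[0,-0.03,0],[0,0,0],40],[[0,-0.5,0],[0,0,0],40],[[0,-1.5,0],[0,0,0],40],[[0,-2.5,0],[0,0,0],40],[[0,-3.5,0],[0,0,0],40],[[0,-4,0],[0,0,0],40],[[0,-4,0],[0,0,0],40]]';python3 -c "
from h import *
for o in cans('s6',n='side'):
    if o[1][1]<0 and o[1][1]>-450 and o[0]>150: print(*o)
for o in cans('t6',n='top'):
    if o[1][1]<0 and o[1][1]>-450 and o[0]>150: print(*o)
plan((586.5,-292.8,265,-18.5),(586.5,-292.8,144,-18.5))"
```

```text
time: 18.25
ee_pos: [630.7, -44.7, 270.8]
ee_rot: [-89.9, -0.2, -4.3]
wrist_force: [1.2, -0.4, 0.5]
opening: 33.9
200 [625. -52. 148.] [627.2 -49.2 178.5] [628.5 -46.4  60.3  33.1  85.3] [10.7 24.5]
266 [ 762. -156.  129.] None [ 762.2 -155.8   68.8   67.1   16.7] None
725 [ 13. -54. 158.] [ 13.8 -55.1 179.4] [ 12.2 -40.4 134.   58.   16.1] [135.   51.9]
154 [ 899. -381.  135.] None [ 900.  -379.7   12.6  108.1   16.9] None
254 [ 583. -298.  146.] [ 585.4 -294.4  179.2] [ 586.6 -293.1   58.1   32.4   71.6] [13.7 25.3]
293 [ 575. -385.  147.] [ 577.5 -382.2  178.3] [ 578.7 -380.9   58.6   33.1   77.7] [13.  25.8]
315 [ 480. -376.  147.] [ 481.6 -372.6  178.4] [ 482.4 -370.9   33.6   57.3   13.7] [14.2 24.1]
163 [ 897. -376.  139.] None [ 898.5 -377.8   11.6  107.8   17.8] None
291 [ 585. -288.  148.] [ 585.8 -290.1  180.7] [ 586.1 -291.4   56.7   32.8   71.5] [16.5 24.2]
297 [ 577. -375.  148.] [ 577.5 -377.9  180.9] [ 577.9 -379.8   57.5   32.8   78.1] [13.2 25. ]
294 [ 482. -366.  148.] [ 481.5 -367.7  181.4] [ 481.8 -369.6   32.    56.4   14.3] [12.7 24.7]
t 18.35 at [628.7 -43.8 266.6] [-89.9   0.1  -4.3] F [-0.24 -0.16 -1.23] open 34.6
(586.5, -292.8, 265, -18.5) -> [-0.78, 0.05, -8.38] [-0.01, 2.84, -0.02] rows>= 6.1
(586.5, -292.8, 144, -18.5) -> [-0.77, 4.08, -8.38] [-0.01, 2.84, -0.02] rows>= 6.7
```

```bash
python3 -m jog '[[[-0.78,0,-8.38],[0,1,0],45],[[-0.78,0,-8.38],[0,2,0],45],[[-0.78,0,-8.38],[0,2.84,0],45],[[-0.78,0,-8.38],[0,2.84,0],45],[[-0.78,0,-8.38],[0,2.84,0],45],[[-0.78,0,-8.38],[0,2.84,0],45],[[-0.78,0,-8.38],[0,2.84,0],45],[[-0.78,0,-8.38],[0,2.84,0],45],[[-0.78,0,-8.38],[0,2.84,0],45],[[-0.78,0.7,-8.38],[0,2.84,0],45],[[-0.78,1.6,-8.38],[0,2.84,0],45],[[-0.78,2.5,-8.38],[0,2.84,0],45],[[-0.78,3.3,-8.38],[0,2.84,0],45],[[-0.78,4.0,-8.38],[0,2.84,0],45],[[-0.78,4.08,-8.38],[0,2.84,0],45],[[-0.78,4.08,-8.38],[0,2.84,0],45]]';  python3 -m jog '[[[0,0,0],[0,0,0],0],[[0,0,0],[0,0,0],0],[[0,0,0],[0,0,0],0],[[0,0,0],[0,0,0],0],[[0,0,0],[0,0,0],0],[[0,0,0],[0,0,0],0],[[0,-0.6,0],[0,0,0],0],[[0,-1.3,0],[0,0,0],0],[[0,-2.0,0],[0,0,0],0],[[0,-2.6,0],[0,0,0],0],[[0,-2.6,0],[0,0,0],0],[[0,-2.6,0],[0,0,0],0],[[0,-2.6,0],[0,0,0],0],[[0,-2.6,0],[0,0,0],0],[[0,-2.6,0],[0,0,0],0],[[0,-2.6,0],[0,0,0],0],[[0,-2.6,0],[0,0,0],0],[[0,-2.6,0],[0,0,0],0],[[0,-2.6,0],[0,0,0],0],[[0,-2.6,0],[0,0,0],0]]';for i in 1 2; do python3 -m jog '[[[0,0,0],[0,0,0],0],[[0,0,0],[0,0,0],0]]' | grep -E "wrist"; done; python3 -c "
from h import *
plan(tray(0,225),tray(0,147),rail(-75,-132,207))"
```

```text
time: 19.68
ee_pos: [586.3, -289.9, 142.4]
ee_rot: [-89.9, 0.3, -18.3]
wrist_force: [-0.4, -0.0, 0.0]
opening: 38.6
time: 21.35
ee_pos: [586.7, -290.2, 220.4]
ee_rot: [-89.9, 0.3, -18.3]
wrist_force: [-0.4, 0.6, -4.3]
opening: 9.4
wrist_force: [0.4, -0.1, -4.0]
wrist_force: [-0.0, 0.3, -4.1]
t 21.68 at [ 586.7 -290.2  220.5] [-89.9   0.3 -18.3] F [-0.04  0.27 -4.06] open 9.5
(np.float64(550.1), np.float64(-36.3), 225, -4.2) -> [-3.82, -0.12, 7.65] [-0.02, -2.83, -0.06] rows>= 6.2
(np.float64(550.1), np.float64(-36.3), 147, -4.2) -> [-3.81, 2.48, 7.65] [-0.02, -2.83, -0.06] rows>= 6.4
(np.float64(444.6), np.float64(145.5), 207, -4.6) -> [-9.06, 0.51, 12.3] [-0.02, -2.75, -0.06] rows>= 11.0
```

```bash
python3 -m jog '[[[-0.5,0.0,0.5],[0,-0.1,0],0],[[-1.2,0.0,1.3],[0,-0.3,0],0],[[-2.0,0.1,2.2],[0,-0.5,0],0],[[-2.8,0.1,3.1],[0,-0.8,0],0],[[-3.6,0.2,4.0],[0,-1.1,0],0],[[-4.4,0.2,4.9],[0,-1.4,0],0],[[-5.3,0.3,5.8],[0,-1.7,0],0],[[-6.2,0.3,6.8],[0,-2.0,0],0],[[-7.1,0.4,7.8],[0,-2.4,0],0],[[-8.0,0.4,8.8],[0,-2.75,0],0],[[-8.3,0.5,9.6],[0,-2.75,0],0],[[-8.6,0.5,10.5],[0,-2.75,0],0],[[-8.85,0.5,11.4],[0,-2.75,0],0],[[-9.06,0.5,12.1],[0,-2.75,0],0],[[-9.06,0.5,12.3],[0,-2.75,0],0],[[-9.06,0.5,12.3],[0,-2.75,0],0],[[-9.06,0.5,12.3],[0,-2.75,0],0]]'; python3 -c "
from h import *
for o in cans('s7',n='side'):
    if o[1][1]<-60 and o[1][1]>-450 and o[0]>200: print(*o)
plan(rail(-75,-130,206),rail(0,-130,206),rail(0,-130,175))"
```

```text
time: 23.1
ee_pos: [444.8, 144.8, 207.5]
ee_rot: [-89.9, 0.3, -4.6]
wrist_force: [-0.1, -0.7, -4.1]
opening: 9.3
262 [ 762. -156.  129.] None [ 760.4 -156.4   67.8   65.3   27.9] None
294 [ 575. -386.  147.] [ 577.6 -382.4  178.6] [ 578.8 -381.    57.    33.2   77.3] [15.2 25.3]
317 [ 480. -376.  147.] [ 481.6 -372.6  178.2] [ 482.  -371.4   32.9   57.5   14.1] [15.1 25.3]
t 23.15 at [444.7 144.1 207.4] [-89.9   0.3  -4.7] F [ 0.86 -0.95 -4.07] open 9.2
(np.float64(444.7), np.float64(147.5), 206, -4.6) -> [-0.01, 0.05, 0.11] [-0.02, -0.02, -0.06] rows>= 0.1
(np.float64(519.5), np.float64(141.5), 206, -4.6) -> [2.49, 0.03, 0.12] [-0.02, -0.02, -0.06] rows>= 1.8
(np.float64(519.5), np.float64(141.5), 175, -4.6) -> [2.5, 1.07, 0.11] [-0.02, -0.02, -0.06] rows>= 2.0
```

```bash
python3 -m jog '[[[0.5,0.03,0.1],[0,0,0],0],[[1.0,0.03,0.1],[0,0,0],0],[[1.5,0.03,0.1],[0,0,0],0],[[2.0,0.03,0.1],[0,0,0],0],[[2.47,0.03,0.1],[0,0,0],0],[[2.47,0.03,0.1],[0,0,0],0],[[2.47,0.03,0.1],[0,0,0],0]]'; python3 -m jog '[[[0,0.2,0],[0,0,0],0],[[0,0.4,0],[0,0,0],0],[[0,0.6,0],[0,0,0],0],[[0,0.8,0],[0,0,0],0],[[0,0.95,0],[0,0,0],0],[[0,1.0,0],[0,0,0],0],[[0,1.0,0],[0,0,0],0],[[0,1.0,0],[0,0,0],0]]'; for i in 1 2; do  python3 -m jog '[[[0,0.05,0],[0,0,0],0],[[0,0.08,0],[0,0,0],0],[[0,0.08,0],[0,0,0],0]]';done;  python3 -c "
from h import *
plan(rail(0,-120,173.3),rail(0,-20,173.3),rail(0,40,173.3))"
```

```text
time: 23.73
ee_pos: [519.1, 139.1, 206.1]
ee_rot: [-89.9, 0.3, -4.9]
wrist_force: [-0.2, -0.1, -4.2]
opening: 9.1
time: 24.4
ee_pos: [518.9, 139.2, 176.1]
ee_rot: [-90.0, 0.3, -4.9]
wrist_force: [-0.1, -0.4, -4.7]
opening: 9.3
time: 24.65
ee_pos: [518.9, 139.2, 173.6]
ee_rot: [-89.9, 0.3, -4.9]
wrist_force: [-1.0, 1.3, -3.4]
opening: 9.3
time: 24.9
ee_pos: [519.7, 139.3, 171.8]
ee_rot: [-89.9, 0.2, -4.9]
wrist_force: [0.6, -0.7, -0.8]
opening: 9.3
t 24.9 at [519.7 139.3 171.8] [-89.9   0.2  -4.9] F [ 0.56 -0.66 -0.84] open 9.3
(np.float64(520.3), np.float64(151.5), 173.3, -4.6) -> [-0.01, -0.05, 0.41] [-0.02, -0.05, -0.04] rows>= 0.3
(np.float64(528.3), np.float64(251.2), 173.3, -4.6) -> [-0.03, -0.05, 3.74] [-0.02, -0.05, -0.04] rows>= 2.7
(np.float64(533.1), np.float64(311.0), 173.3, -4.6) -> [-0.04, -0.04, 5.74] [-0.02, -0.05, -0.04] rows>= 4.1
```

```bash
python3 -m jog '[[[0,0,0.1],[0,0,0],0],[[-0.01,0,0.3],[0,0,0],0],[[-0.01,0,0.7],[0,-0.03,0],0],[[-0.01,0,1.1],[0,-0.05,0],0],[[-0.02,0,1.6],[0,-0.05,0],0],[[-0.02,0,2.1],[0,-0.05,0],0],[[-0.02,0,2.6],[0,-0.05,0],0],[[-0.03,0,3.1],[0,-0.05,0],0],[[-0.03,0,3.6],[0,-0.05,0],0],[[-0.03,0,4.1],[0,-0.05,0],0],[[-0.04,0,4.6],[0,-0.05,0],0],[[-0.04,0,5.1],[0,-0.05,0],0],[[-0.04,0,5.5],[0,-0.05,0],0],[[-0.04,0,5.7],[0,-0.05,0],0],[[-0.04,0,5.7],[0,-0.05,0],0]]'; for i in 1 2 3; do python3 -m jog '[[[0.01,0,0.1],[0,0,0],0],[[0.01,0,0.15],[0,0,0],0]]'| grep -E "pos|force"; done
```

```text
time: 26.15
ee_pos: [533.2, 312.3, 172.0]
ee_rot: [-89.8, 0.2, -4.5]
wrist_force: [2.8, 1.5, -1.9]
opening: 9.3
ee_pos: [533.7, 316.6, 171.9]
wrist_force: [0.7, -2.4, -1.8]
ee_pos: [534.1, 320.5, 171.8]
wrist_force: [1.5, -1.4, -2.4]
ee_pos: [534.5, 324.4, 171.8]
wrist_force: [0.1, -2.6, -0.4]
```

```bash
for i in 1 2 3 4; do python3 -m jog '[[[0.0,0,0.06],[0,0,0],0],[[0,0,0.12],[0,0,0],0]]'| grep -E "pos|force"; done
```

```text
ee_pos: [534.7, 326.4, 171.7]
wrist_force: [-1.9, -9.8, 4.1]
ee_pos: [534.7, 326.4, 171.8]
wrist_force: [-3.3, -13.2, 8.0]
ee_pos: [534.7, 326.5, 171.9]
wrist_force: [-3.5, -12.9, 7.6]
ee_pos: [534.7, 326.5, 171.9]
wrist_force: [-3.3, -13.2, 7.5]
```

```bash
python3 -m jog '[[[0.0,0,0],[0,0,0],35],[[0,0,0],[0,0,0],35],[[0,0,0],[0,0,0],35],[[0,-0.5,0],[0,0,0],35],[[0,-1.5,0],[0,0,0],35],[[0,-2.5,0],[0,0,0],35],[[0,-3,0],[0,0,0],35]]';python3 -c "
from h import *
plan((482,-300,265,14.2))"
```

```text
time: 27.9
ee_pos: [537.1, 329.3, 265.6]
ee_rot: [-90.7, 0.5, -5.0]
wrist_force: [0.3, -0.4, -0.6]
opening: 30.3
t 27.9 at [537.1 329.3 265.6] [-90.7   0.5  -5. ] F [ 0.3  -0.37 -0.62] open 30.3
(482, -300, 265, 14.2) -> [-0.02, 0.26, -21.06] [0.11, -3.83, -0.12] rows>= 15.1
```

```bash
python3 -m jog '[[[0,0,-1],[0,-0.5,0],45],[[0,0,-5],[0,-0.5,0],45],[[0,0.2,-21],[0,-1,0],45],[[0,0.2,-21],[0,-1.5,0],45],[[0,0.2,-21],[0,-2,0],45],[[0,0.2,-21],[0,-2.5,0],45],[[0,0.2,-21],[0,-3,0],45],[[0,0.2,-21],[0.1,-3.83,-0.1],45],[[0,0.2,-21],[0.1,-3.83,-0.1],45],[[0,0.2,-21],[0.1,-3.83,-0.1],45],[[0,0.2,-21],[0.1,-3.83,-0.1],45],[[0,0.2,-21],[0.1,-3.83,-0.1],45],[[0,0.2,-21],[0.1,-3.83,-0.1],45],[[0,0.2,-21],[0.1,-3.83,-0.1],45],[[0,0.2,-21],[0.1,-3.83,-0.1],45],[[0,0.2,-21],[0.1,-3.83,-0.1],45],[[0,0.2,-21],[0.1,-3.83,-0.1],45],[[0,0.2,-21],[0.1,-3.83,-0.1],45]]'; python3 -c "
from h import *
for o in cans('s8',n='side'):
    if o[1][1]<-20 and o[1][1]>-450 and o[0]>180: print(*o)
im,d=grab('top','t8')
A=cv2.resize(im[170:270,60:320],None,fx=3,fy=3,interpolation=cv2.INTER_CUBIC); cv2.imwrite('pics/c8.png',A[...,::-1])
plan((482,-371,265,14.2),(482,-371,144,14.2))"
```

```text
time: 29.4
ee_pos: [482.8, -298.8, 266.9]
ee_rot: [-90.1, 0.1, 14.1]
wrist_force: [-0.0, 0.7, -0.5]
opening: 38.8
262 [ 762. -156.  129.] None [ 761.2 -156.    67.9   68.5   16.9] None
698 [ 15. -55. 156.] [ 18.  -59.3 179.8] [ 11.9 -42.  133.8  57.8  14.9] [105.7  79.3]
293 [ 575. -386.  146.] [ 577.8 -381.6  178.7] [ 579.1 -380.8   58.9   32.9   77.5] [12.7 24.1]
316 [ 480. -376.  147.] [ 481.5 -372.6  178.8] [ 482.3 -370.5   33.5   57.9   15.6] [14.6 25.7]
t 29.5 at [ 483.6 -296.6  266.7] [-90.    0.1  14.3] F [-0.11  0.17 -0.49] open 38.7
(482, -371, 265, 14.2) -> [-0.66, 0.06, -2.39] [-0.0, 0.03, -0.02] rows>= 1.8
(482, -371, 144, 14.2) -> [-0.66, 4.09, -2.39] [-0.0, 0.03, -0.02] rows>= 3.4
```

View pics/c8.png

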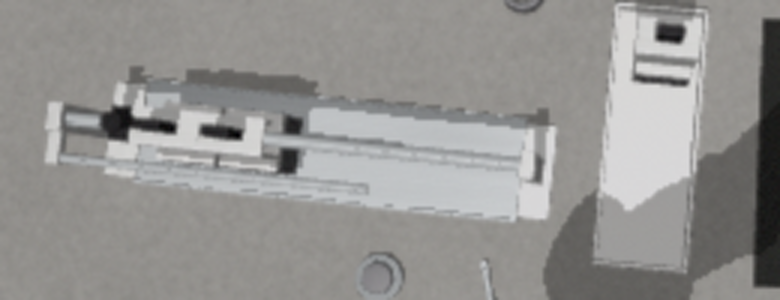

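Two hang tightly at the stop (tabs at about (150,127) and (220,131) in the crop); one stands in the tray's far end. Next canister C.

```bash
python3 -m jog '[[[-0.66,0,-2.39],[0,0,0],45],[[-0.66,0,-2.39],[0,0,0],45],[[-0.66,0.0,-2.39],[0,0,0],45],[[-0.66,0.7,-2.39],[0,0,0],45],[[-0.66,1.6,-2.39],[0,0,0],45],[[-0.66,2.5,-2.39],[0,0,0],45],[[-0.66,3.3,-2.39],[0,0,0],45],[[-0.66,4.0,-2.39],[0,0,0],45],[[-0.66,4.09,-2.39],[0,0,0],45],[[-0.66,4.09,-2.39],[0,0,0],45]]';  python3 -m jog '[[[0,0,0],[0,0,0],0],[[0,0,0],[0,0,0],0],[[0,0,0],[0,0,0],0],[[0,0,0],[0,0,0],0],[[0,0,0],[0,0,0],0],[[0,0,0],[0,0,0],0],[[0,-0.6,0],[0,0,0],0],[[0,-1.3,0],[0,0,0],0],[[0,-2.0,0],[0,0,0],0],[[0,-2.6,0],[0,0,0],0],[[0,-2.6,0],[0,0,0],0],[[0,-2.6,0],[0,0,0],0],[[0,-2.6,0],[0,0,0],0],[[0,-2.6,0],[0,0,0],0],[[0,-2.6,0],[0,0,0],0],[[0,-2.6,0],[0,0,0],0],[[0,-2.6,0],[0,0,0],0],[[0,-2.6,0],[0,0,0],0],[[0,-2.6,0],[0,0,0],0],[[0,-2.6,0],[0,0,0],0]]';for i in 1 2; do python3 -m jog '[[[0,0,0],[0,0,0],0],[[0,0,0],[0,0,0],0]]' | grep -E "wrist"; done; python3 -c "
from h import *
plan(tray(0,225),tray(0,147),(440,40,210,-4.6),rail(-75,-130,207))"
```

```text
time: 30.33
ee_pos: [482.3, -368.7, 143.1]
ee_rot: [-89.9, 0.2, 14.5]
wrist_force: [-0.0, 0.6, 0.1]
opening: 38.6
time: 32.0
ee_pos: [482.6, -368.9, 221.0]
ee_rot: [-89.9, 0.2, 14.5]
wrist_force: [0.1, 0.7, -1.3]
opening: 9.5
wrist_force: [0.7, -0.1, -1.6]
wrist_force: [-0.4, -0.4, -0.3]
t 32.33 at [ 482.6 -368.9  221. ] [-89.9   0.2  14.5] F [-0.45 -0.45 -0.35] open 9.4
(np.float64(550.1), np.float64(-36.3), 225, -4.2) -> [4.95, -0.12, 10.17] [-0.02, 3.73, -0.04] rows>= 8.1
(np.float64(550.1), np.float64(-36.3), 147, -4.2) -> [4.96, 2.48, 10.17] [-0.02, 3.73, -0.04] rows>= 8.3
(440, 40, 210, -4.6) -> [2.03, 0.4, 13.55] [-0.02, 3.81, -0.04] rows>= 9.9
(np.float64(444.7), np.float64(147.5), 207, -4.6) -> [3.08, 0.5, 16.98] [-0.02, 3.81, -0.04] rows>= 12.4
```

```bash
python3 -m jog '[[[0.2,-0.1,0.6],[0,0.2,0],0],[[0.5,-0.1,1.3],[0,0.4,0],0],[[1.0,-0.1,2.1],[0,0.7,0],0],[[1.5,-0.1,3.1],[0,1.1,0],0],[[2.0,-0.1,4.2],[0,1.5,0],0],[[2.6,-0.1,5.3],[0,1.9,0],0],[[3.2,-0.1,6.4],[0,2.3,0],0],[[3.7,-0.1,7.5],[0,2.8,0],0],[[4.2,-0.1,8.6],[0,3.2,0],0],[[4.7,-0.1,9.6],[0,3.6,0],0],[[4.95,-0.1,10.2],[0,3.73,0],0],[[4.95,-0.1,10.2],[0,3.73,0],0],[[4.95,0.4,10.2],[0,3.73,0],0],[[4.95,1.0,10.2],[0,3.73,0],0],[[4.95,1.6,10.2],[0,3.73,0],0],[[4.95,2.1,10.2],[0,3.73,0],0],[[4.95,2.35,10.2],[0,3.73,0],0],[[4.95,2.44,10.2],[0,3.73,0],0],[[4.95,2.44,10.2],[0,3.73,0],0]]'; for i in 1 2 3 4; do python3 -m jog '[[[0,0.04,0],[0,0,0],0],[[0,0.05,0],[0,0,0],0],[[0,0.05,0],[0,0,0],0]]' | grep -E "pos|force"; done
```

```text
time: 33.92
ee_pos: [549.6, -35.9, 148.1]
ee_rot: [-89.9, 0.2, -4.2]
wrist_force: [0.1, 0.2, -2.4]
opening: 9.1
ee_pos: [550.0, -36.0, 147.3]
wrist_force: [0.1, -0.3, -1.3]
ee_pos: [550.1, -35.9, 145.9]
wrist_force: [0.6, 0.1, -0.8]
ee_pos: [550.5, -36.0, 145.5]
wrist_force: [-2.8, 0.4, 8.6]
ee_pos: [550.8, -36.1, 145.5]
wrist_force: [-5.3, 0.6, 15.3]
```

```bash
python3 -m jog '[[[0.0,-0.03,0],[0,0,0],38],[[0,-0.03,0],[0,0,0],38],[[0,-0.03,0],[0,0,0],38],[[0,-0.03,0],[0,0,0],38],[[0,-0.5,0],[0,0,0],38],[[0,-1.5,0],[0,0,0],38],[[0,-2.5,0],[0,0,0],38],[[0,-3.5,0],[0,0,0],38],[[0,-4,0],[0,0,0],38],[[0,-4,0],[0,0,0],38]]';python3 -c "
from h import *
for n in('side','top'):
  for o in cans(n+'9',n=n):
    if o[1][1]<0 and o[1][1]>-450 and 400<o[1][0]<800 and o[0]>100: print(*o)
plan((578.5,-380.4,265,-12.3),(578.5,-380.4,144,-12.3))"
```

```text
time: 35.75
ee_pos: [553.0, -37.1, 268.9]
ee_rot: [-89.7, -0.2, -4.2]
wrist_force: [0.5, -0.2, -0.6]
opening: 32.3
197 [625. -52. 148.] [627.2 -48.9 177.9] [628.4 -47.   57.7  33.4  86.5] [13.1 26.4]
195 [548. -45. 147.] [550.3 -41.3 179. ] [551.3 -38.4  58.3  32.8  84.7] [10.7 23.8]
273 [ 762. -156.  129.] None [ 762.2 -155.6   70.1   66.2   48.9] None
290 [ 575. -386.  147.] [ 577.6 -382.2  179. ] [ 579.1 -380.9   57.6   33.5   77. ] [14.7 25.7]
516 [ 761. -154.  130.] None [ 761.2 -153.4   66.3   67.4   48.4] None
296 [ 577. -375.  148.] [ 577.7 -377.6  181.1] [ 577.9 -379.4   56.6   32.6   77.6] [13.2 24.8]
t 35.85 at [550.9 -36.3 265.4] [-89.8   0.1  -4.2] F [-0.15 -0.38 -0.4 ] open 32.1
(578.5, -380.4, 265, -12.3) -> [1.76, -0.04, -11.37] [-0.05, 1.62, -0.02] rows>= 8.3
(578.5, -380.4, 144, -12.3) -> [1.76, 3.99, -11.39] [-0.05, 1.62, -0.02] rows>= 8.8
```

```bash
python3 -m jog '[[[1.76,0,-11.42],[0,0.5,0],45],[[1.76,0,-11.42],[0,1,0],45],[[1.76,0,-11.42],[0,1.62,0],45],[[1.76,0,-11.42],[0,1.62,0],45],[[1.76,0,-11.42],[0,1.62,0],45],[[1.76,0,-11.42],[0,1.62,0],45],[[1.76,0,-11.42],[0,1.62,0],45],[[1.76,0,-11.42],[0,1.62,0],45],[[1.76,0,-11.42],[0,1.62,0],45],[[1.76,0,-11.42],[0,1.62,0],45],[[1.76,0,-11.42],[0,1.62,0],45],[[1.76,0,-11.42],[0,1.62,0],45],[[1.76,0.7,-11.42],[0,1.62,0],45],[[1.76,1.6,-11.42],[0,1.62,0],45],[[1.76,2.5,-11.42],[0,1.62,0],45],[[1.76,3.3,-11.42],[0,1.62,0],45],[[1.76,3.95,-11.42],[0,1.62,0],45],[[1.76,4.0,-11.42],[0,1.62,0],45],[[1.76,4.0,-11.42],[0,1.62,0],45]]';  python3 -m jog '[[[0,0,0],[0,0,0],0],[[0,0,0],[0,0,0],0],[[0,0,0],[0,0,0],0],[[0,0,0],[0,0,0],0],[[0,0,0],[0,0,0],0],[[0,0,0],[0,0,0],0],[[0,-0.6,0],[0,0,0],0],[[0,-1.3,0],[0,0,0],0],[[0,-2.0,0],[0,0,0],0],[[0,-2.6,0],[0,0,0],0],[[0,-2.6,0],[0,0,0],0],[[0,-2.6,0],[0,0,0],0],[[0,-2.6,0],[0,0,0],0],[[0,-2.6,0],[0,0,0],0],[[0,-2.6,0],[0,0,0],0],[[0,-2.6,0],[0,0,0],0],[[0,-2.6,0],[0,0,0],0],[[0,-2.6,0],[0,0,0],0],[[0,-2.6,0],[0,0,0],0],[[0,-2.6,0],[0,0,0],0]]';for i in 1 2; do python3 -m jog '[[[0,0,0],[0,0,0],0],[[0,0,0],[0,0,0],0]]' | grep -E "wrist"; done; python3 -c "
from h import *
plan(tray(-78,225),tray(-78,147),(440,40,210,-4.6),rail(-75,-130,207))"
```

```text
time: 37.43
ee_pos: [578.6, -378.8, 142.7]
ee_rot: [-89.7, 0.2, -12.2]
wrist_force: [-0.2, -0.3, 0.2]
opening: 38.4
time: 39.1
ee_pos: [578.8, -379.3, 220.7]
ee_rot: [-89.7, 0.2, -12.2]
wrist_force: [-0.7, 0.2, -3.5]
opening: 9.0
wrist_force: [0.0, -0.6, -3.9]
wrist_force: [0.8, -0.6, -3.9]
t 39.43 at [ 578.9 -379.3  220.8] [-89.7   0.2 -12.2] F [ 0.85 -0.61 -3.94] open 8.9
(np.float64(472.3), np.float64(-30.6), 225, -4.2) -> [-5.92, -0.06, 10.62] [-0.07, -1.59, -0.04] rows>= 8.7
(np.float64(472.3), np.float64(-30.6), 147, -4.2) -> [-5.91, 2.54, 10.6] [-0.07, -1.59, -0.04] rows>= 8.9
(440, 40, 210, -4.6) -> [-7.47, 0.46, 12.69] [-0.07, -1.51, -0.04] rows>= 10.6
(np.float64(444.7), np.float64(147.5), 207, -4.6) -> [-8.07, 0.59, 16.22] [-0.07, -1.51, -0.04] rows>= 13.0
```

```bash
python3 -m jog '[[[-0.4,0.0,0.4],[-0.05,-0.1,0],0],[[-1.1,0.0,1.2],[-0.05,-0.2,0],0],[[-1.9,0.1,2.1],[-0.05,-0.3,0],0],[[-2.7,0.1,3.0],[-0.05,-0.4,0],0],[[-3.5,0.2,3.9],[-0.05,-0.6,0],0],[[-4.3,0.2,4.8],[-0.05,-0.7,0],0],[[-5.1,0.2,5.7],[-0.05,-0.9,0],0],[[-5.8,0.2,6.55],[-0.05,-1.0,0],0],[[-6.1,0.2,7.7],[-0.05,-1.1,0],0],[[-6.4,0.3,8.9],[-0.05,-1.2,0],0],[[-6.7,0.3,10.1],[-0.05,-1.3,0],0],[[-7.1,0.4,11.3],[-0.05,-1.4,0],0],[[-7.45,0.5,12.5],[-0.05,-1.5,0],0],[[-7.65,0.5,13.7],[-0.05,-1.5,0],0],[[-7.85,0.55,14.9],[-0.05,-1.5,0],0],[[-8.05,0.58,15.9],[-0.05,-1.5,0],0],[[-8.07,0.58,16.25],[-0.05,-1.5,0],0],[[-8.07,0.58,16.25],[-0.05,-1.5,0],0],[[-8.07,0.58,16.25],[-0.05,-1.5,0],0]]'; python3 -c "
from h import *
plan(rail(-75,-130,206),rail(0,-130,206),rail(0,-130,175))"
```

```text
time: 41.02
ee_pos: [445.0, 148.1, 207.3]
ee_rot: [-89.9, 0.2, -4.6]
wrist_force: [-0.7, -1.4, -3.7]
opening: 9.5
t 41.02 at [445.  148.1 207.3] [-89.9   0.2  -4.6] F [-0.7  -1.35 -3.71] open 9.5
(np.float64(444.7), np.float64(147.5), 206, -4.6) -> [-0.01, 0.04, -0.02] [-0.02, -0.0, -0.04] rows>= 0.0
(np.float64(519.5), np.float64(141.5), 206, -4.6) -> [2.49, 0.03, -0.02] [-0.02, -0.0, -0.04] rows>= 1.8
(np.float64(519.5), np.float64(141.5), 175, -4.6) -> [2.5, 1.07, -0.02] [-0.02, -0.0, -0.04] rows>= 2.0
```

```bash
python3 -m jog '[[[0.5,0.03,0],[0,0,0],0],[[1.0,0.03,0],[0,0,0],0],[[1.5,0.03,0],[0,0,0],0],[[2.0,0.03,0],[0,0,0],0],[[2.48,0.03,-0.02],[0,0,0],0],[[2.48,0.03,-0.02],[0,0,0],0],[[2.48,0.03,-0.02],[0,0,0],0]]'; python3 -m jog '[[[0,0.2,0],[0,0,0],0],[[0,0.4,0],[0,0,0],0],[[0,0.6,0],[0,0,0],0],[[0,0.8,0],[0,0,0],0],[[0,0.95,0],[0,0,0],0],[[0,1.0,0],[0,0,0],0],[[0,1.0,0],[0,0,0],0],[[0,1.0,0],[0,0,0],0]]'; for i in 1 2; do  python3 -m jog '[[[0,0.05,0],[0,0,0],0],[[0,0.08,0],[0,0,0],0],[[0,0.08,0],[0,0,0],0]]';done;  python3 -c "
from h import *
plan(rail(0,-120,173.3),rail(0,-20,173.3))"
```

```text
time: 41.6
ee_pos: [519.6, 139.3, 206.3]
ee_rot: [-90.0, 0.2, -4.8]
wrist_force: [-0.4, -0.0, -3.9]
opening: 9.2
time: 42.27
ee_pos: [519.5, 139.3, 176.3]
ee_rot: [-90.0, 0.2, -4.8]
wrist_force: [-0.6, -0.7, -4.5]
opening: 9.2
time: 42.52
ee_pos: [519.5, 139.3, 173.8]
ee_rot: [-90.0, 0.2, -4.8]
wrist_force: [-0.0, -0.7, -3.3]
opening: 9.3
time: 42.77
ee_pos: [519.8, 139.4, 172.2]
ee_rot: [-89.9, 0.2, -4.8]
wrist_force: [-2.5, -0.6, 4.7]
opening: 9.2
t 42.77 at [519.8 139.4 172.2] [-89.9   0.2  -4.8] F [-2.53 -0.58  4.68] open 9.2
(np.float64(520.3), np.float64(151.5), 173.3, -4.6) -> [-0.02, -0.04, 0.4] [-0.01, -0.04, -0.03] rows>= 0.3
(np.float64(528.3), np.float64(251.2), 173.3, -4.6) -> [-0.03, -0.03, 3.74] [-0.01, -0.04, -0.03] rows>= 2.7
```

```bash
python3 -m jog '[[[0,-0.01,0.1],[0,0,0],0],[[-0.01,-0.01,0.3],[0,0,0],0],[[-0.01,-0.01,0.7],[0,-0.03,0],0],[[-0.02,-0.01,1.1],[0,-0.04,0],0],[[-0.02,-0.01,1.6],[0,-0.04,0],0],[[-0.02,-0.01,2.1],[0,-0.04,0],0],[[-0.03,-0.01,2.6],[0,-0.04,0],0],[[-0.03,-0.01,3.1],[0,-0.04,0],0],[[-0.03,-0.01,3.5],[0,-0.04,0],0],[[-0.03,-0.01,3.8],[0,-0.04,0],0],[[-0.03,-0.01,3.85],[0,-0.04,0],0]]'; for i in 1 2 3; do python3 -m jog '[[[0.01,0,0.1],[0,0,0],0],[[0.01,0,0.14],[0,0,0],0]]'| grep -E "pos|force"; done;  for i in 1 2 3 4; do python3 -m jog '[[[0.0,0,0.06],[0,0,0],0],[[0,0,0.12],[0,0,0],0]]'| grep -E "pos|force"; done
```

```text
time: 43.68
ee_pos: [528.9, 257.2, 172.6]
ee_rot: [-89.9, 0.1, -4.5]
wrist_force: [1.1, 1.6, -3.0]
opening: 9.2
ee_pos: [529.4, 261.7, 172.5]
wrist_force: [0.2, -0.7, -2.5]
ee_pos: [529.8, 265.5, 172.4]
wrist_force: [0.1, -0.6, -3.2]
ee_pos: [530.2, 269.4, 172.4]
wrist_force: [-1.1, -1.2, -1.8]
ee_pos: [530.2, 270.0, 172.4]
wrist_force: [-3.3, -11.7, 4.4]
ee_pos: [530.3, 270.1, 172.5]
wrist_force: [-4.2, -12.2, 5.8]
ee_pos: [530.2, 270.1, 172.5]
wrist_force: [-3.0, -13.5, 5.0]
ee_pos: [530.3, 270.1, 172.6]
wrist_force: [-3.7, -13.7, 6.5]
```

```bash
python3 -m jog '[[[0.0,0,0],[0,0,0],35],[[0,0,0],[0,0,0],35],[[0,0,0],[0,0,0],35],[[0,-0.5,0],[0,0,0],35],[[0,-1.5,0],[0,0,0],35],[[0,-2.5,0],[0,0,0],35],[[0,-3,0],[0,0,0],35],[[-1,-3,-3],[0,0,0],10],[[-2.5,-3,-6],[0,0,0],0],[[-2.5,-3,-6],[0,0,0],0],[[-2.5,-3,-6],[0,0,0],0],[[-2.5,-3,-6],[0,0,0],0]]';python3 -c "
from h import *
im,d=grab('top','t10'); im2,d2=grab('side','s10')
A=np.hstack([cv2.resize(im[160:280,60:310],None,fx=1.6,fy=1.6,interpolation=cv2.INTER_CUBIC),cv2.resize(im2[80:272,180:320],None,fx=1,fy=1)]); cv2.imwrite('pics/c10.png',cv2.resize(im2[80:260,140:340],None,fx=3.3,fy=3.3,interpolation=cv2.INTER_CUBIC)[...,::-1]); cv2.imwrite('pics/c10t.png',cv2.resize(im[160:280,60:310],None,fx=3,fy=3,interpolation=cv2.INTER_CUBIC)[...,::-1])
for n,i,dd in(('top',im,d),('side',im2,d2)):
    P=cloud(n,dd); h=P[...,2]
    L=(P[...,:2]-MID)@Ro.from_euler('z',RY,degrees=True).as_matrix()[:2,:2]
    m=(h>190)&(h<216)&(abs(L[...,0])<25)&(L[...,1]>-60)&(L[...,1]<150)
    k,lab=cv2.connectedComponents(m.astype(np.uint8)); print(n,[(int((lab==j).sum()),L[lab==j].mean(0).round(1).tolist(),h[lab==j].max().round(1)) for j in range(1,k) if (lab==j).sum()>8])
    m=(h>15)&(h<45)&(abs(P[...,0]-410)<35)&(abs(P[...,1]-217)<35); r=cv2.minAreaRect(P[m][:,:2].astype(np.float32)); print(r,np.percentile(h[m],[50,90,98]).round(1))
plan((410.3,218,60,-4.6),(410.3,218,30,-4.6))"
```

```text
time: 45.85
ee_pos: [439.4, 96.0, 265.8]
ee_rot: [-90.8, 0.6, -5.1]
wrist_force: [-1.1, -0.4, -0.4]
opening: -0.5
top [(32, [0.1, 142.7], np.float64(195.2)), (54, [-0.0, 106.6], np.float64(214.3)), (55, [0.3, 50.9], np.float64(214.2)), (50, [0.3, -5.4], np.float64(215.5))]Traceback (most recent call last):
  File "<string>", line 10, in <module>
    m=(h>15)&(h<45)&(abs(P[...,0]-410)<35)&(abs(P[...,1]-217)<35); r=cv2.minAreaRect(P[m][:,:2].astype(np.float32)); print(r,np.percentile(h[m],[50,90,98]).round(1))
                                                                                                                             ~~~~~~~~~~~~~^^^^^^^^^^^^^^^^^
    return _quantile_unchecked(
        a, q, axis, out, overwrite_input, method, keepdims, weights)
    return _ureduce(a,
                    func=_quantile_ureduce_func,
    ...<5 lines>...
                    overwrite_input=overwrite_input,
                    method=method)
    r = func(a, **kwargs)
    result = _quantile(arr,
                       quantiles=q,
    ...<2 lines>...
                       out=out,
                       weights=wgt)
    slices_having_nans = np.isnan(arr[-1, ...])
                                  ~~~^^^^^^^^^
IndexError: index -1 is out of bounds for axis 0 with size 0
```

View pics/c10.png

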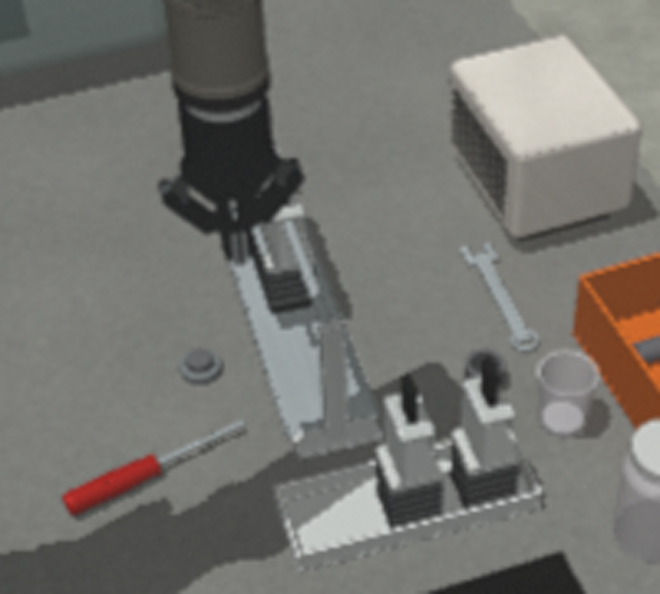

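View pics/c10t.png

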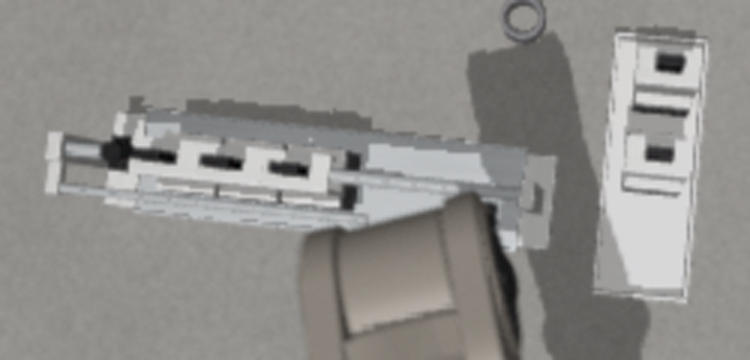

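```bash
python3 -c "
from h import *
plan((410.3,218,265,-4.6),(410.3,218,60,-4.6),(410.3,218,34,-4.6))"
```

```text
t 45.95 at [439.1  95.  266.2] [-90.7   0.7  -5.3] F [ 0.34 -0.3   0.5 ] open -0.0
(410.3, 218, 265, -4.6) -> [-1.33, 0.01, 3.99] [0.13, -0.14, -0.14] rows>= 3.0
(410.3, 218, 60, -4.6) -> [-1.25, 6.84, 4.07] [0.13, -0.14, -0.14] rows>= 5.8
(410.3, 218, 34, -4.6) -> [-1.24, 7.71, 4.08] [0.13, -0.14, -0.14] rows>= 6.3
```

```bash
python3 -m jog '[[[-1.3,0,4],[0.13,-0.14,-0.14],0],[[-1.3,0,4],[0.13,-0.14,-0.14],0],[[-1.3,0,4],[0.13,-0.14,-0.14],0],[[-1.3,0,4],[0.13,-0.14,-0.14],0],[[-1.3,0,4],[0.13,-0.14,-0.14],0],[[-1.3,1,4],[0.13,-0.14,-0.14],0],[[-1.3,2,4],[0.13,-0.14,-0.14],0],[[-1.3,3,4],[0.13,-0.14,-0.14],0],[[-1.25,4,4.05],[0.13,-0.14,-0.14],0],[[-1.25,5,4.05],[0.13,-0.14,-0.14],0],[[-1.25,6,4.05],[0.13,-0.14,-0.14],0],[[-1.25,6.84,4.07],[0.13,-0.14,-0.14],0],[[-1.25,7.5,4.07],[0.13,-0.14,-0.14],0],[[-1.25,7.6,4.07],[0.13,-0.14,-0.14],0],[[-1.25,7.6,4.07],[0.13,-0.14,-0.14],0]]'; python3 -c "
from h import *
im2,d2=grab('side','s11');cv2.imwrite('pics/c11.png',cv2.resize(im2[140:220,150:260],None,fx=5,fy=5,interpolation=cv2.INTER_CUBIC)[...,::-1])
plan((410.3,218,24,-4.6),(410.3,218,18,-4.6))"
```

```text
time: 47.2
ee_pos: [410.3, 216.6, 36.7]
ee_rot: [-90.1, 0.0, -4.7]
wrist_force: [0.3, -0.3, 1.0]
opening: 0.1
t 47.25 at [410.9 217.2  37.7] [-90.   -0.   -4.7] F [ 1.67 -0.24  0.03] open -0.1
(410.3, 218, 24, -4.6) -> [-0.02, 0.46, 0.02] [0.0, -0.02, 0.01] rows>= 0.3
(410.3, 218, 18, -4.6) -> [-0.02, 0.66, 0.03] [0.0, -0.02, 0.01] rows>= 0.5
```

View pics/c11.png

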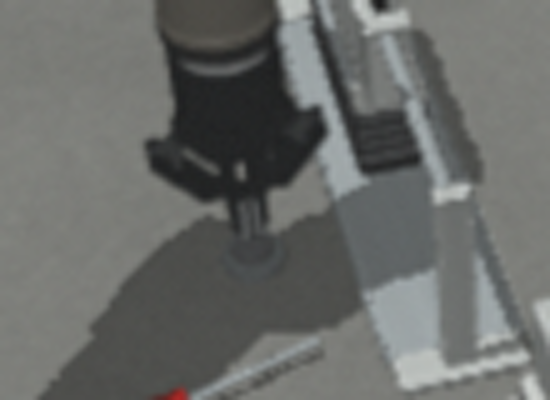

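The shut fingers are centred over the button at about (255,250) in the crop. Press step by step.

```bash
python3 -m jog '[[[0,0.15,0],[0,0,0],0],[[0,0.3,0],[0,0,0],0],[[0,0.4,0],[0,0,0],0],[[0,0.4,0],[0,0,0],0]]' | grep -E "pos|force"; for i in 1 2 3 4; do python3 -m jog '[[[0,0.04,0],[0,0,0],0],[[0,0.07,0],[0,0,0],0],[[0,0.07,0],[0,0,0],0]]' | grep -E "pos|force"; done
```

```text
ee_pos: [410.9, 217.4, 25.7]
wrist_force: [0.7, 0.5, -0.0]
ee_pos: [410.9, 217.5, 23.6]
wrist_force: [-0.2, -0.4, 1.2]
ee_pos: [411.0, 217.6, 21.5]
wrist_force: [0.0, 0.4, 1.5]
ee_pos: [411.0, 217.6, 19.3]
wrist_force: [0.7, 0.6, 3.1]
ee_pos: [411.0, 217.6, 17.1]
wrist_force: [-0.6, -0.4, 5.2]
```

```bash
for i in 1 2 3; do python3 -m jog '[[[0,0.05,0],[0,0,0],0],[[0,0.1,0],[0,0,0],0],[[0,0.1,0],[0,0,0],0]]' | grep -E "pos|force"; done
```

```text
ee_pos: [411.2, 217.7, 15.6]
wrist_force: [-7.2, -2.2, 32.7]
ee_pos: [411.3, 217.7, 15.2]
wrist_force: [-11.6, -5.0, 54.0]
ee_pos: [411.3, 217.7, 15.1]
wrist_force: [-13.5, -5.1, 60.3]
```

```bash
python3 -m jog '[[[0,-0.2,0],[0,0,0],0],[[0,-0.5,0],[0,0,0],0],[[0,-1.5,0],[0,0,0],0],[[0,-2.5,0],[0,0,0],0],[[0,-3.5,0],[0,0,0],0],[[0,-4.5,0],[0,0,0],0],[[0,-5.5,0],[0,0,0],0],[[0,-6.5,0],[0,0,0],0],[[0,-7.5,0],[0,0,0],0],[[0,-8.2,0],[0,0,0],0],[[0,-8.2,-3],[0,0,0],0],[[1,-8.2,-8],[0,0,0],0],[[1,-8.2,-11],[0,0,0],0],[[1,-8.2,-11],[0,0,0],0],[[1,-8.2,-11],[0,0,0],0],[[1,-8.2,-11],[0,0,0],0],[[1,-8.2,-11],[0,0,0],0]]'; python3 -c "
from h import *
im,d=grab('top','t12'); im2,d2=grab('side','s12')
for n,i,dd in(('top',im,d),('side',im2,d2)):
    P=cloud(n,dd); h=P[...,2]
    L=(P[...,:2]-MID)@Ro.from_euler('z',RY,degrees=True).as_matrix()[:2,:2]
    m=(h>190)&(h<216)&(abs(L[...,0])<25)&(L[...,1]>-60)&(L[...,1]<130)
    k,lab=cv2.connectedComponents(m.astype(np.uint8)); print(n,[(int((lab==j).sum()),L[lab==j].mean(0).round(1).tolist(),h[lab==j].max().round(1)) for j in range(1,k) if (lab==j).sum()>8])
    m=(h>14)&(h<45)&(abs(P[...,0]-410)<35)&(abs(P[...,1]-217)<35); print('btn',m.sum(),np.percentile(h[m],[50,90]) if m.sum() else '')
    for o in cans(im=i,d=dd,n=n):
        if -450<o[1][1]<0 and 400<o[1][0]<800 and o[0]>100: print(*o)
cv2.imwrite('pics/f.png',cv2.resize(np.hstack([im[40:280,60:360],im2[80:320,180:380]]),None,fx=1.5,fy=1.5)[...,::-1])
plan()"
```

```text
time: 50.75
ee_pos: [412.9, -78.1, 258.0]
ee_rot: [-89.4, 0.3, -4.9]
wrist_force: [1.3, 0.2, -0.5]
opening: 0.5
top [(53, [-0.0, 106.5], np.float64(215.8)), (53, [0.3, 51.2], np.float64(214.7)), (50, [0.1, -5.3], np.float64(215.5))]
btn 119 [20.98241555 24.83745393]
509 [ 761. -154.  130.] None [ 761.5 -153.9   66.2   67.9   45.6] None
276 [626. -45. 148.] [627.  -45.  182.7] [627.7 -45.1  55.6  32.7  85.9] [11.1 22.6]
275 [550. -37. 147.] [550.  -37.1 183.8] [550.5 -37.1  55.8  32.3  85.8] [ 9.3 22.5]
side []
btn 10 [18.73058085 20.85921166]
198 [625. -52. 147.] [627.3 -49.4 178.9] [628.7 -47.6  56.4  34.7  86.4] [12.2 28.1]
194 [548. -45. 147.] [550.2 -41.6 178.8] [551.2 -40.6  58.5  33.6  83.1] [11.6 28.4]
272 [ 762. -157.  129.] None [ 762.1 -155.8   70.2   66.4   28.6] None
t 50.85 at [412.7 -82.3 258. ] [-89.4   0.3  -5.5] F [ 0.05  0.65 -0.86] open -0.3
```

View pics/f.png

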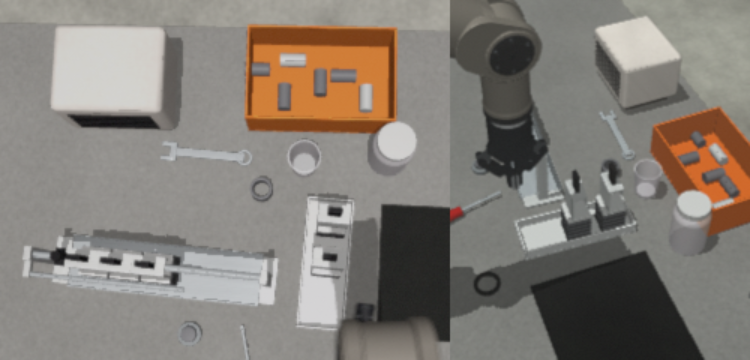

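```bash
python3 -c "
from h import *
print(ticket.job_done(), status.state()['time'])"
```

```text
the job is handed in; nothing more can be done
the job is handed in; nothing more can be done
```

The job is done and handed in at about 51 s of the 210 s allowed. Five canisters were there: three felt heavy (about 4 N each) and two felt light (about 1 N each).

- **Heavy ones:** all three are hooked on the rail and pushed tight against the black stop and each other. The last look from above put their axes at 106.5, 51.2 and -5.3 mm along the rail. That is spacings of about 55 and 56 mm, against 56 mm for touching.
- **Light ones:** both stand upright in the white tray, about 78 mm apart.
- **Start button:** I pressed it until it stopped moving, then let go. In the last images it had sprung back to its starting height.
- **Bystanders:** in the last picture the jar, beaker and coupling look to be where they were. Only the jar was measured again, and it had not moved. No canister appeared to be knocked during the run.

- **Button force:** the press reached about 60 N at the wrist through the fingertips before I stopped. That is well over the 5 N needed but under the 120 N wrist limit.
- **Last side view:** the arm hid the hung row from the side camera in the last look, so that check rests on the top camera alone. The two cameras differed by about 2 to 4 mm throughout.

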